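Load a cell into the sprung bay of a desktop charger and start it

ROBOT

A 7-joint arm with a two-finger parallel gripper is mounted at the origin on the work surface. World frame = base frame: x ahead of the robot, y to its left, z up, the work surface at z = 0. Lengths are in m, angles in rad, forces in N, time in s.
With the tool pointing down it reaches from about 0.4 to 0.85 m from the base axis. Payload 4.5 kg.
Tool frame: the origin (TCP) lies on the centre line of the jaws, within the pads' length; the fingertips stand ahead of it and the grasp point (between the pads) lies 6 mm ahead of it (r.tcp_to_tips is the x of the fingertips in the tool frame, in m); x points along the fingers, y is the direction in which the jaws open and shut, and the axes are right-handed (so a half turn about x gives the same grasp; the last joint's range is limited). The gripper opens to 88 mm and grips with 3 to 60 N. Pads are 18 mm wide; open, the fingers measure 123 mm over their backs; the gripper's body (75 mm by 187 mm) begins 45 mm behind the grasp point.
Start: joints at [-1.194, 0.689, -0.195, 1.565, 0.157, 0.902, -0.215], TCP at [0.21, 0.589, 0.264] pointing down, gripper open.
Joint ranges: [-3.01, 3.01], [-0.46, 2.08], [-1.47, 1.51], [0.13, 2.56], [-1, 4.14], [0.04, 2.09], [-2.66, 2.66]. Speed limits (rad/s): [2.57, 2.57, 3.14, 3.14, 3.14, 3.14, 3.14].

INTERFACE

Orientations are given as a unit quaternion [x, y, z, w].
In Python, from plant import r gives the robot as it stands.
- The arm moves only by the tool play_rows, never from a script. Its argument "targets" is a list of rows, each a list of 3 entries, a list of its own where there are three numbers: the turn, a rotation vector about the world's x, y, z in rad, then the shift along the world's x, y, z in units of 40 mm (1.0 is 40 mm), then the closure in counts, from 0 (fully open) to 255 (shut). A call has 1 to 5 rows; each row shifts and turns the commanded pose from where the row before left it; what a row does not reach is not made up. A row lasts 1/10 s, in which the tool goes at most 50 mm and 8.59 degrees, less where a joint would pass 70% of its speed; a pose out of reach is approached as far as the arm can. A call is refused whole if a number of a shift passes 1 or a number of a turn 0.15, either way. A call with a gripper value outside its range is refused whole. The fingers move at their own pace and stop on an object; "newtons" is the grip in N (left out, the last holds). Time passes only in rows, so rows that do not move let the fingers close. It gives the time, the measured TCP pose, the force and the opening at its end, in the units of the state.
- r.get_state(): the state, without advancing time (a new reading comes with each control period).
- r.snapshot(name): name is "scene" or "top" or "wrist"; returns a dict with "color" (420x560x3 uint8, red, green, blue), "fx", "fy", "cx", "cy" (pixels), "cam_to_world" (4x4, takes a point from camera to world coordinates). Camera axes: x right, y up, looking along -z (the intrinsics and any distortion apply to the point x, -y, -z); pixel columns grow to the right and rows downward; lengths in m; the calibration is good to about 2 mm. A picture is of the moment at which its call begins. There is no depth.
- r.finish_job(): hands the job in, once; it reports no verdict.
The state is a dict: "clock": time; "q": joint angles; "qd": joint speeds; "joint_torque": joint torques, N m; "tool_pos": TCP position; "eef_rot": TCP orientation; "contact_force": force on the tool from outside, world axes, zero at the start; "moment": the same for the moment, N m; "opening": opening from 0.0 (shut) to 1.0 (fully open).
Only numpy, scipy, OpenCV 4.12 (cv2) and the standard library are available. Lean on these libraries where they do the work, as an engineer would, in place of code of your own. Each camera call takes 0.05 s, during which the arm holds its last target.

TASK

Take the red cell out of the blue tray and load it into the empty bay of the charger, flat minus end against the orange sprung slider and plus end against the brass contact: press the slider back, let the cell down behind it so that it lies fully home, and let go. Then press the green button above that bay to start it. Leave the other bay and its button, the grey cell and the other things on the counter alone.

Things in the scene. Friction and masses are not known exactly. Their poses are not given: they have to be found in the camera images.
- cell: Red-wrapped cell to be loaded: cylinder 26 mm in diameter, 66 mm long over the 2.5 mm long, 10 mm wide steel button of its plus end; 92 g. Origin on its axis, 33 mm from either end; x axis along the cell towards plus. Plus end: button and white band; minus end: flat steel. It starts level in a groove of the tray, axis 17 mm above the counter, plus end to the tray's +x.
- cell_plus (a point): The tip of the red cell's plus button, on its axis.
- tray: Blue tray 110 mm (x) by 160 mm (y), fixed; origin at the centre of its underside. Floor 4 mm thick, rim 7 mm high. Two grooves along x at y = -38 mm (red cell) and +38 mm (grey cell), between ribs that end 9 mm above the counter and leave the middle 32 mm of a cell's length free for fingers.
- flat_cell: Grey-wrapped cell of the same size in the tray's other groove; leave it alone. Origin and x axis as for the red cell.
- charger: Wedge-shaped grey two-bay charger 164 mm wide, 170 mm deep, fixed; front faces its -x, origin at the centre of its underside. Deck slopes at 22 degrees, 30 mm high at the front edge, 99 mm at the back. Bays run up the slope: empty one at y = -38 mm, one with a green cell at y = +38 mm. Behind them a black console 12 mm above the deck has displays and a green button per bay.
- bay: The empty bay, tilted with the deck. Origin on the bay floor (= deck) under the middle of a seated cell; x up the slope to the fixed plus contact, y across, z square to the deck. Contact post: face at x = +33 mm, 36 mm wide, 16 mm high. Ribs 5 mm high, 27 mm apart, keep the cell central; none between x = -15 and +15 mm (room for fingers). A seated cell lies along x, plus end to +x.
- seat (a point): Where the middle of a seated cell is: 13 mm above the bay floor, at the bay's x = y = 0.
- slider (a joint): Travel of the empty bay's orange sprung slider (m): 0 at rest (face at bay x = -19 mm), growing as it is pushed down the slope (bay -x), stop at 0.026. A seated cell holds it at 0.014. Spring force about 3 N at 0, 5.5 N at 0.014, 7.5 N at the stop. Slider 22 mm wide, its top 22 mm above the bay floor.
- slider_face (a point): Middle of the slider's contact face, which looks up the slope (moves with the slider).
- start (a joint): Travel of the empty bay's green button (m): 0 up, 0.005 fully down; springs back. Fully down takes about 4 N.
- start_top (a point): Centre of the top of that button (20 mm in diameter, standing 9 mm proud of its round housing), 100 mm up the slope from the seat and 33 mm above the level of the bay floor; it is pressed square to the deck (along bay -z).
- charging_cell: Green-wrapped cell being charged in the other bay, 76 mm beside the empty one; leave it alone. Origin and x axis as for the red cell.
- start_busy (a joint): Travel of the other bay's green button; do not press it.
- multimeter: Yellow handheld multimeter 150 x 75 x 40 mm lying on the counter; bystander, origin under its centre.
- screwdriver: Screwdriver about 190 mm long lying between charger and tray; bystander.
- tape_roll: Black roll of tape lying flat, 72 mm across, 19 mm high; bystander, origin under its centre.
- carton: Small cardboard carton 60 x 90 x 50 mm; bystander, origin under its centre.
- boxed_adapter: Black box 120 x 70 x 40 mm; bystander, origin under its centre.
- cup: White plastic cup, 70 mm across, 85 mm high; bystander, origin under its centre.

How it is judged:
On the way, in this order (a step that is already met when the one before it is completed fails the run):
1. the red cell lies fully home in the empty bay, plus end to the brass contact, and is let go (distance between cell and seat below 0.005 m and angle between the x axis of cell and the x axis of bay, either way round below 0.09 rad and x of cell_plus in the frame of bay above 0.02 m and value of joint slider above 0.0115 m and contact force between the fingers and cell below 0.05 N), for 0.2 s.
2. the empty bay's green button is pressed down with the cell in place (value of joint start above 0.0035 m and distance between cell and seat below 0.005 m), for 0.05 s.
At the end, for the whole second after the job is handed in: Red cell at rest and released in the bay that was empty: middle within 5 mm of the seat, axis within 5 degrees of the bay's, plus end to the brass contact, slider held back over 11.5 mm. That bay's button was pressed (over 3.5 mm) after the cell was in, and is up again (within 1.5 mm) (all of step 1 and linear speed of cell below 0.01 m/s and value of joint start below 0.0015 m); the robot touches nothing.
It fails at once if the green cell in the other bay is disturbed (more than 5 mm) (distance of charging_cell from where it was at the start of the episode above 0.005 m).
It fails at once if the other bay's button is pressed (more than 2.5 mm) (value of joint start_busy above 0.0025 m).
It fails at once if the grey cell in the tray is disturbed (more than 15 mm) (distance of flat_cell from where it was at the start of the episode above 0.015 m).
It fails at once if a bystander on the counter is knocked about (more than 30 mm) (distance of any of multimeter, screwdriver, tape_roll, carton, boxed_adapter, cup from where it was at the start of the episode above 0.03 m).
It also fails if it takes over 48 s, if anything falls off the work surface, if the arm or the gripper's body presses on something with over 40 N, if the wrist force passes 120 N, or if a joint passes its speed limit or range.

## Working session

There is one attempt and no reset: what is moved stays moved. The work goes in short steps, Python scripts to look and compute and a tool call to move; the robot and the scene stay as the last step left them, time stands still between calls to the robot, and variables do not carry over. Pictures are saved under pics/ and viewed, and the job is handed in when it is done.

Besides the shell and the picture viewer there is one more tool, called in YAML: its name, and indented under it one key for each argument. play_rows: Moves the arm, as the interface text tells. Its arguments: {"type":"object","properties":{"targets":{"type":"array","items":{"type":"array"}},"newtons":{"type":"number"}},"required":["targets"]}

```bash
ls; mkdir -p pics; cat > h.py <<'E'
import numpy as np, cv2, pickle
from plant import r
def snap(n,tag):
    s=r.snapshot(n); pickle.dump(s,open(f'pics/{tag}.pkl','wb')); cv2.imwrite(f'pics/{tag}.png',s['color'][:,:,::-1]); return s
def load(tag): return pickle.load(open(f'pics/{tag}.pkl','rb'))
def ray(s,u,v):
    d=np.array([(u-s['cx'])/s['fx'],-(v-s['cy'])/s['fy'],-1.]); T=np.array(s['cam_to_world']); d=T[:3,:3]@d
    return T[:3,3],d/np.linalg.norm(d)
def onz(s,u,v,z):
    o,d=ray(s,u,v); return o+d*(z-o[2])/d[2]
def tri(*sv):
    A=np.zeros((3,3));b=np.zeros(3);L=[]
    for s,u,v in sv:
        o,d=ray(s,u,v);P=np.eye(3)-np.outer(d,d);A+=P;b+=P@o;L.append((o,P))
    x=np.linalg.solve(A,b); return x,[float(np.linalg.norm(P@(x-o))) for o,P in L]
def proj(s,p):
    T=np.linalg.inv(np.array(s['cam_to_world']));q=T[:3,:3]@np.asarray(p)+T[:3,3]
    return np.array([s['cx']+s['fx']*q[0]/-q[2],s['cy']-s['fy']*q[1]/-q[2]])
E
python3 - <<'E'
from h import *
for n in ['scene','top','wrist']:
    s=snap(n,n+'0'); print(n,s.keys(),s['fx'],s['fy'],s['cx'],s['cy']);print(np.round(s['cam_to_world'],3))
print(r.get_state(), r.tcp_to_tips)
E
```

```text
pics
scene dict_keys(['color', 'fx', 'fy', 'cx', 'cy', 'cam_to_world']) 486.001013401029 486.001013401029 283.4066115398484 205.09202064227543
[[-0.614 -0.529  0.585  1.43 ]
 [ 0.789 -0.418  0.45   0.53 ]
 [ 0.006  0.738  0.674  1.058]
 [ 0.     0.     0.     1.   ]]
top dict_keys(['color', 'fx', 'fy', 'cx', 'cy', 'cam_to_world']) 441.73475730724977 441.73475730724977 270.4837604142962 214.79575198522892
[[-0.004  0.997 -0.077  0.519]
 [-1.    -0.003  0.011 -0.084]
 [ 0.011  0.077  0.997  1.075]
 [ 0.     0.     0.     1.   ]]
wrist dict_keys(['color', 'fx', 'fy', 'cx', 'cy', 'cam_to_world']) 329.1721191526993 329.1721191526993 281.1885124207514 209.3171273160157
[[ 0.337 -0.894 -0.296  0.134]
 [ 0.942  0.319  0.108  0.615]
 [-0.002 -0.315  0.949  0.385]
 [ 0.     0.     0.     1.   ]]
{'clock': 0.15, 'q': array([-1.19419238,  0.68977681, -0.1945654 ,  1.56605902,  0.15730846,
        0.90252438, -0.21509903]), 'qd': array([ 0.00011885, -0.00178422, -0.000449  , -0.00304405, -0.00039825,
        0.00113077,  0.0005384 ]), 'joint_torque': array([-9.88255852e-04, -5.27858949e+01, -1.26847945e+00, -1.53584522e+01,
       -5.25827904e-02,  3.90231377e-03,  9.56545068e-05]), 'tool_pos': array([0.20995006, 0.58822245, 0.26311657]), 'eef_rot': array([ 0.12009048,  0.6968032 , -0.12105695,  0.69669849]), 'contact_force': array([ 0.2363698 , -0.61072053, -0.15882363]), 'moment': array([-0.00985458, -0.00578267, -0.03798138]), 'opening': 1.0002602436690347} 0.025
```

View pics/scene0.png

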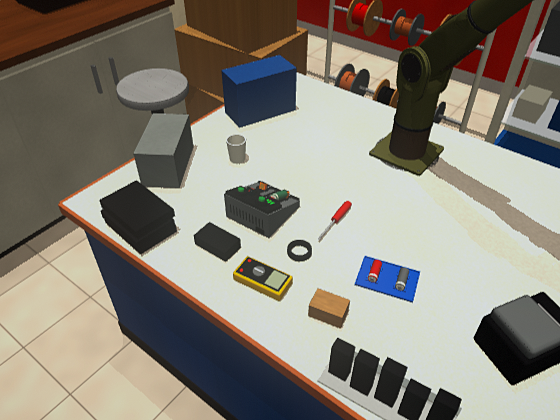

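View pics/top0.png

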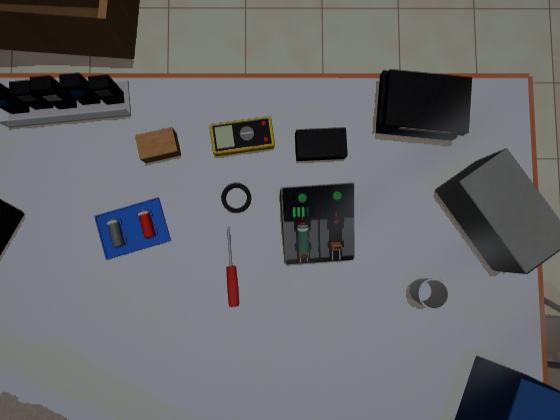

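View pics/wrist0.png

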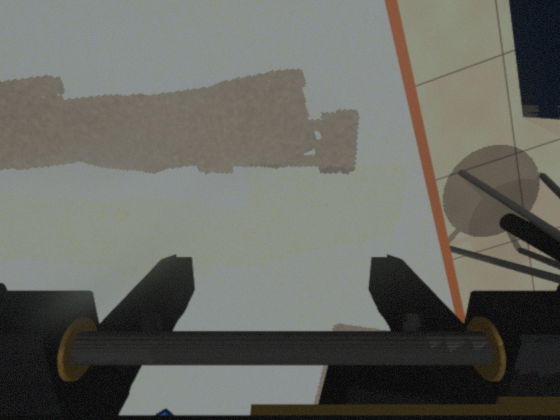

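The scene camera shows the charger at about (262,207) and the tray at (388,278). In the top view the tray is at (133,228) with the red cell at (147,225). The charger is at (318,223), with its empty bay at x≈337 and that bay's button at (337,196). Next I'll zoom in for detail.

```bash
python3 - <<'E'
from h import *
s=load('top0');c=s['color'][:,:,::-1]
a=cv2.resize(c[190:265,90:175],None,fx=4.7,fy=4.7,interpolation=cv2.INTER_CUBIC)
b=cv2.resize(c[178:270,272:362],None,fx=4.3,fy=4.3,interpolation=cv2.INTER_CUBIC)
h=max(a.shape[0],b.shape[0]);im=np.zeros((h,a.shape[1]+b.shape[1],3),np.uint8);im[:a.shape[0],:a.shape[1]]=a;im[:b.shape[0],a.shape[1]:]=b
cv2.imwrite('pics/z1.png',im)
s=load('scene0');c=s['color'][:,:,::-1]
a=cv2.resize(c[245:310,345:430],None,fx=4.7,fy=4.7,interpolation=cv2.INTER_CUBIC)
b=cv2.resize(c[170:245,215:305],None,fx=4.3,fy=4.3,interpolation=cv2.INTER_CUBIC)
h=max(a.shape[0],b.shape[0]);im=np.zeros((h,a.shape[1]+b.shape[1],3),np.uint8);im[:a.shape[0],:a.shape[1]]=a;im[:b.shape[0],a.shape[1]:]=b
cv2.imwrite('pics/z2.png',im)
E
```

```text
(no output)
```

View pics/z1.png

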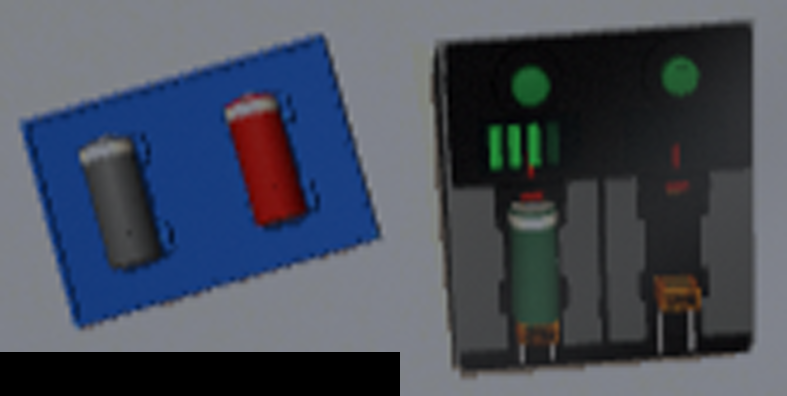

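View pics/z2.png

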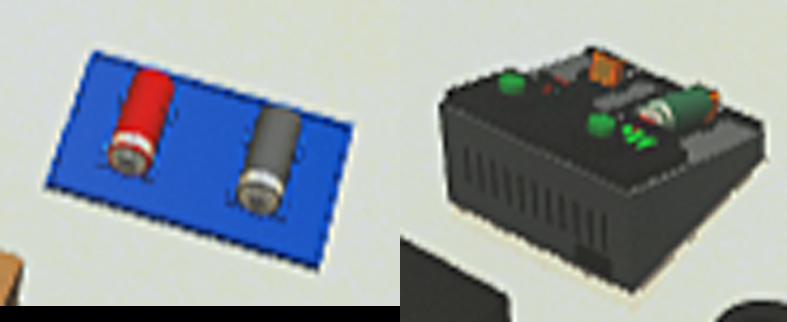

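The top zoom shows both plus ends (white bands) pointing away from the robot. The orange slider of the empty bay is at the near end. I'll take coarse positions now, then look closer with the wrist camera.

```bash
cat > m.py <<'E'
from h import *
def masks(s):
    hsv=cv2.cvtColor(s['color'],cv2.COLOR_RGB2HSV);H,S,V=[hsv[...,i].astype(int) for i in range(3)]
    return dict(red=((H<6)|(H>174))&(S>150)&(V>60),blue=(H>100)&(H<125)&(S>130)&(V>60),green=(H>50)&(H<80)&(S>120)&(V>70),orange=(H>8)&(H<22)&(S>120)&(V>60))
def comps(m,amin=8):
    n,l,st,ce=cv2.connectedComponentsWithStats(m.astype(np.uint8),connectivity=8)
    return [(st[i][4],np.round(ce[i],2),st[i][:4],l==i) for i in range(1,n) if st[i][4]>=amin]
E
python3 - <<'E'
from m import *
for n in ['top0','scene0']:
    s=load(n)
    for k,m in masks(s).items():
        for a,c,b,_ in comps(m,25): print(n,k,a,c,b,np.round(onz(s,*c,0.02),3))
t=load('top0');sc=load('scene0')
E
```

```text
top0 red 229 [146.23 225.1 ] [139 214  15  24] [0.577 0.2   0.02 ]
top0 red 394 [232.15 286.26] [227 266  12  41] [ 0.432 -0.005  0.02 ]
top0 blue 2378 [132.34 228.08] [ 95 198  76  61] [0.57  0.233 0.02 ]
top0 blue 1587 [535.01 402.81] [508 379  52  41] [ 0.159 -0.712  0.02 ]
top0 green 50 [336.76 195.24] [333 192   8   8] [ 0.647 -0.256  0.02 ]
top0 green 51 [301.71 197.55] [298 194   8   8] [ 0.642 -0.172  0.02 ]
top0 green 26 [298.15 211.04] [297 207   3  10] [ 0.609 -0.163  0.02 ]
top0 orange 774 [64.99  9.97] [  0   0 108  19] [1.11  0.409 0.02 ]
top0 orange 202 [27.78 74.54] [ 0 73 62  4] [0.946 0.494 0.02 ]
top0 orange 47 [90.85 74.43] [81 73 24  4] [0.946 0.341 0.02 ]
top0 orange 849 [247.62  75.06] [106  73 274   5] [ 0.945 -0.042  0.02 ]
top0 orange 192 [482.02  75.01] [442  73  73   5] [ 0.945 -0.62   0.02 ]
top0 orange 402 [533.07 139.76] [529  84   9 106] [ 0.782 -0.739  0.02 ]
top0 orange 912 [156.03 143.31] [136 128  41  31] [0.775 0.18  0.02 ]
top0 orange 65 [336.   245.62] [331 242  11   8] [ 0.526 -0.253  0.02 ]
top0 orange 120 [540.13 278.52] [538 264   5  32] [ 0
[... 1877 characters left out ...]
0  36] [-0.989 -0.722  0.02 ]
scene0 orange 36 [445.22  18.53] [440  14  12  12] [-1.222 -0.398  0.02 ]
scene0 orange 228 [402.97  24.53] [395  16  18  18] [-1.002 -0.541  0.02 ]
scene0 orange 204 [346.65  79.85] [339  71  17  20] [-0.293 -0.447  0.02 ]
scene0 orange 113 [380.42  87.68] [373  79  17  22] [-0.324 -0.296  0.02 ]
scene0 orange 109 [394.04  98.55] [389  89  10  19] [-0.279 -0.205  0.02 ]
scene0 orange 3063 [202.71 305.59] [ 58 157 308 263] [ 0.961 -0.09   0.02 ]
scene0 orange 48 [262.38 185.56] [259 182   9   8] [ 0.496 -0.276  0.02 ]
scene0 orange 324 [263.15 287.61] [233 274  59  27] [ 0.82  -0.004  0.02 ]
scene0 orange 692 [329.12 302.84] [309 289  41  29] [0.752 0.162 0.02 ]
```

```bash
python3 - <<'E'
from m import *
from scipy.spatial.transform import Rotation as R
st=r.get_state();M=R.from_quat(st['eef_rot']).as_matrix();print(np.round(M,3))
s=load('wrist0');T=s['cam_to_world'];print('cam in tool',np.round(M.T@(T[:3,3]-st['tool_pos']),4));print(np.round(M.T@T[:3,:3],3))
t=load('top0');sc=load('scene0')
# charger button & slider triang, red
print(tri((t,336.76,195.24),(sc,240.24,188.8)))
print(tri((t,301.71,197.55),(sc,261.33,198.26)))
print(tri((t,146.23,225.1),(sc,375.67,266.88)))
c=cv2.minAreaRect(np.argwhere(comps(masks(t)['blue'],2000)[0][3])[:,::-1].astype(np.float32));print(c)
bx=cv2.boxPoints(c);print([np.round(onz(t,*p,.006),4) for p in bx])
E
```

```text
[[-0.     0.336  0.942]
 [-0.001  0.942 -0.336]
 [-1.    -0.001  0.   ]]
cam in tool [-1.22e-01 -1.00e-04 -8.07e-02]
[[ 0.001  0.315 -0.949]
 [ 1.     0.     0.001]
 [ 0.001 -0.949 -0.315]]
(array([ 0.63606762, -0.24117641,  0.11793931]), [0.0010887555096129112, 0.0010887555096128869])
(array([ 0.63089129, -0.16418484,  0.11917627]), [0.0008043370068733507, 0.0008043370068733303])
(array([0.5765411 , 0.19795459, 0.02680566]), [8.783412080333721e-05, 8.783412080341325e-05])
((131.88055419921875, 228.0939483642578), (45.03374481201172, 67.88922119140625), 73.61045837402344)
[array([0.6   , 0.3321, 0.006 ]), array([0.6461, 0.176 , 0.006 ]), array([0.5413, 0.1438, 0.006 ]), array([0.496, 0.299, 0.006])]
```

play_rows:
  targets:
    - [[0,0,0.05],[0.83,-0.88,0],0]
    - [[0,0,0.05],[0.83,-0.88,0],0]
    - [[0,0,0.05],[0.83,-0.88,0],0]
    - [[0,0,0.05],[0.83,-0.88,0],0]
    - [[0,0,0.05],[0.83,-0.88,0],0]

```text
clock: 0.65
tool_pos: [0.3771, 0.411, 0.2636]
eef_rot: [0.032, 0.706, -0.032, 0.706]
contact_force: [0.9, -0.9, -0.0]
opening: 1.003
```

play_rows:
  targets:
    - [[0,0,0.06],[0.83,-0.88,0],0]
    - [[0,0,0.06],[0.83,-0.88,0],0]
    - [[0,0,0.06],[0.83,-0.88,-0.2],0]
    - [[0,0,0.06],[0.83,-0.88,-0.3],0]
    - [[0,0,0.06],[0.83,-0.88,-0.3],0]

```text
clock: 1.15
tool_pos: [0.5432, 0.235, 0.2314]
eef_rot: [-0.074, 0.703, 0.074, 0.703]
contact_force: [0.5, 0.7, -0.4]
opening: 1.001
```

play_rows:
  targets:
    - [[0,0,0.06],[0.8,-0.88,-0.4],0]
    - [[0,0,0],[0,0,0],0]

```text
clock: 1.35
tool_pos: [0.578, 0.1917, 0.2127]
eef_rot: [-0.093, 0.702, 0.087, 0.701]
contact_force: [0.1, -0.6, 0.5]
opening: 1.002
```

```bash
python3 - <<'E'
from m import *
s=snap('wrist','w1');st=r.get_state();print(st['tool_pos'],st['eef_rot'],st['clock'],st['q'])
E
```

```text
[0.57564893 0.19641348 0.2138399 ] [-0.09242446  0.70199696  0.09019734  0.70037307] 1.4 [-0.1804      0.74912848 -0.4029837   1.65894386  0.37880156  0.81510136
  1.07941601]
```

View pics/w1.png

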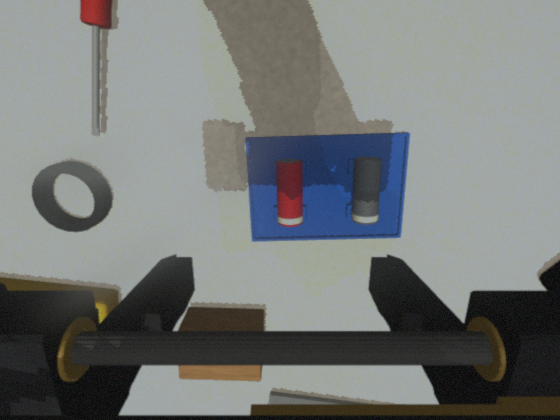

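The wrist view shows the red cell at about (290,192), white band downward at (290,221), and the tray running from (247,135) to (408,240). I'll go lower for a second view.

play_rows:
  targets:
    - [[0,0,0],[0,0,-0.7],0]
    - [[0,0,0],[0,0,-0.7],0]
    - [[0,0,0],[0,0,-0.6],0]
    - [[0,0,0],[0,0,0],0]
    - [[0,0,0],[0,0,0],0]

```text
clock: 1.9
tool_pos: [0.5734, 0.203, 0.1363]
eef_rot: [-0.094, 0.701, 0.095, 0.701]
contact_force: [-0.4, -0.3, 0.7]
opening: 1.002
```

```bash
python3 - <<'E'
from m import *
s=snap('wrist','w2');st=r.get_state();print(st['tool_pos'],st['eef_rot'],st['clock'])
S={}
for n in ['w1','w2']:
    s=load(n);m=masks(s)
    for a,c,b,k in comps(m['red'],100)+comps(m['blue'],500):
        rect=cv2.minAreaRect(np.argwhere(k)[:,::-1].astype(np.float32));print(n,a,c,b,rect)
        p=cv2.boxPoints(rect);print([np.round(onz(s,*q,.03 if a<4000 else .007),4) for q in p])
E
```

```text
[0.5740684  0.20300213 0.13705431] [-0.09415072  0.70023764  0.0950324   0.70126439] 1.95
w1 555 [92.92 10.72] [81  0 26 25] ((93.5, 12.0), (24.0, 25.0), 90.0)
[array([ 0.4659, -0.0073,  0.03  ]), array([0.4609, 0.0123, 0.03  ]), array([0.4783, 0.0139, 0.03  ]), array([ 0.4835, -0.0062,  0.03  ])]
w1 890 [290.55 193.71] [279 163  23  55] ((290.0, 190.0), (54.0, 22.0), 90.0)
[array([0.554, 0.181, 0.03 ]), array([0.5488, 0.2008, 0.03  ]), array([0.6002, 0.2153, 0.03  ]), array([0.6057, 0.1944, 0.03  ])]
w1 10421 [336.4  189.11] [250 133 159 108] ((329.4170227050781, 186.43215942382812), (103.6928939819336, 159.56150817871094), 88.66777801513672)
[array([0.5403, 0.1463, 0.007 ]), array([0.4977, 0.2956, 0.007 ]), array([0.5992, 0.3382, 0.007 ]), array([0.6471, 0.1733, 0.007 ])]
w2 1800 [274.66 218.45] [259 182  31  71] ((274.0, 217.0), (70.0, 30.0), 90.0)
[array([0.5529, 0.1802, 0.03  ]), array([0.5473, 0.2007, 0.03  ]), array([0.6   , 0.2157, 0.03  ]), array([0.6061, 0.1936, 0.03  ])]
w2 15897 [331.61 210.93] [224 146 205 131] ((326.3041076660156, 211.30929565429688), (128.37525939941406, 205.0884552001953), 89.23609924316406)
[array([0.5407, 0.1474, 0.007 ]), array([0.4976, 0.2965, 0.007 ]), array([0.5987, 0.3417, 0.007 ]), array([0.648, 0.172, 0.007])]
```

View pics/w2.png

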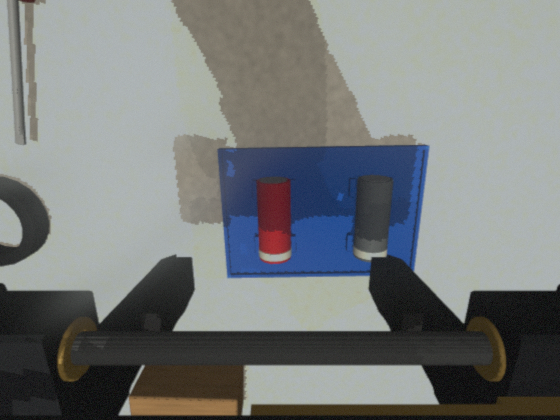

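```bash
cat > q.py <<'E'
from m import *
def hull(k):
    return cv2.convexHull(np.argwhere(k)[:,::-1].astype(np.int32).reshape(-1,1,2))
def quad(k):
    h=hull(k)
    for e in np.arange(1,30,.5):
        p=cv2.approxPolyDP(h,e,True)
        if len(p)<=4: return p.reshape(-1,2).astype(float)
def rows_axis(k):
    "per row midpoints & widths, fitted lines of left & right edges u=a*v+b"
    vs=np.where(k.any(1))[0];L=[];Rr=[]
    for v in vs:
        c=np.where(k[v])[0];L.append(c.min()-.5);Rr.append(c.max()+.5)
    i=slice(int(len(vs)*.15),int(len(vs)*.85))
    return np.polyfit(vs[i],np.array(L)[i],1),np.polyfit(vs[i],np.array(Rr)[i],1),vs[0],vs[-1]
E
python3 - <<'E'
from q import *
P={}
for n in ['w1','w2','top0','scene0']:
    s=load(n);m=masks(s)
    b=[x for x in comps(m['blue'],1000) if np.linalg.norm(onz(s,*x[1],.0)[:2]-[.58,.24])<.06][0]
    p=quad(b[3]);w=np.array([onz(s,*q,.007) for q in p]);w=w[np.argsort(np.arctan2(*(w-w.mean(0))[:,:2].T))]
    e=[w[(i+1)%4]-w[i] for i in range(4)]
    print(n,np.round(w[:,:2],4).tolist(),w.mean(0)[:2].round(4),[(round(np.linalg.norm(x),4),round(np.degrees(np.arctan2(x[1],x[0]))%90,1)) for x in e])
E=[]
for n in ['w1','w2']:
    s=load(n);m=masks(s)
    k=[x for x in comps(m['red'],300) if np.linalg.norm(onz(s,*x[1],.02)[:2]-[.577,.198])<.03][0]
    l,rr,v0,v1=rows_axis(k[3]);print(n,l,rr,v0,v1)
    mid=(l+rr)/2
    A=onz(s,np.polyval(mid,v0+5),v0+5,.024);B=onz(s,np.polyval(mid,v1-5),v1-5,.024);print(A,B,np.degrees(np.arctan2((B-A)[1],(B-A)[0])))
    E.append((s,v0-.5,v1+.5,l,rr,mid))
for j in (1,2):
  print('end',j,tri(*[(e[0],np.polyval(e[5],e[j]),e[j]) for e in E]))
for z in (.017,.024):
  # axis from tangent planes
  pass
E
```

```text
w1 [[0.5273, 0.1981], [0.4988, 0.2961], [0.6018, 0.3262], [0.6464, 0.1755]] [0.5686 0.249 ] [(np.float64(0.1021), np.float64(16.2)), (np.float64(0.1074), np.float64(16.3)), (np.float64(0.1572), np.float64(16.5)), (np.float64(0.1212), np.float64(79.3))]
w2 [[0.5313, 0.1944], [0.4985, 0.2969], [0.599, 0.3255], [0.6464, 0.1747]] [0.5688 0.2479] [(np.float64(0.1076), np.float64(17.8)), (np.float64(0.1045), np.float64(15.9)), (np.float64(0.1581), np.float64(17.4)), (np.float64(0.1168), np.float64(80.3))]
top0 [[0.544, 0.1456], [0.4991, 0.2979], [0.6001, 0.3268], [0.6434, 0.1759]] [0.5716 0.2366] [(np.float64(0.1588), np.float64(16.4)), (np.float64(0.1051), np.float64(16.0)), (np.float64(0.157), np.float64(16.0)), (np.float64(0.1039), np.float64(17.0))]
scene0 [[0.5434, 0.1469], [0.4981, 0.2947], [0.6035, 0.3264], [0.6482, 0.1779]] [0.5733 0.2364] [(np.float64(0.1546), np.float64(17.0)), (np.float64(0.11), np.float64(16.7)), (np.float64(0.1551), np.float64(16.8)), (np.float64(0.1093), np.float64(16.5))]
w1 [-1.95754459e-01  3.18200733e+02] [5.55859503e-02 2.89229620e+02] 163 217
[0.55655376 0.19435989 0.024     ] [0.60013657 0.20299187 0.024     ] 11.202984947168488
w2 [-2.08403361e-02  2.65091933e+02] [3.60144058e-03 2.87340288e+02] 182 252
[0.55506218 0.19210618 0.024     ] [0.60173521 0.20419627 0.024     ] 14.52258090847457
end 1 (array([0.5498083 , 0.19179491, 0.03099898]), [0.0011071280261097617, 0.0011071280261097025])
end 2 (array([0.60483519, 0.20443005, 0.02705727]), [0.0006240809902260269, 0.0006240809902259952])
```

```bash
cat > d.py <<'E'
from q import *
from scipy.spatial.transform import Rotation as R
def delta(p,yaw,tilt=0,flip=False):
    """target: tool x = down tilted forward by tilt, y=(-sin,cos); gives rotvec and shift units"""
    c,s=np.cos(yaw),np.sin(yaw);f=np.array([c,s,0]);z=np.array([0,0,1.])
    tx=-z*np.cos(tilt)+f*np.sin(tilt);ty=np.array([-s,c,0]);tz=np.cross(tx,ty)
    M=np.c_[tx,ty,tz];st=r.get_state()
    dr=(R.from_matrix(M)*R.from_quat(st['eef_rot']).inv()).as_rotvec()
    return np.round(dr,3),np.round((np.array(p)-st['tool_pos'])/.04,3),st['clock'],np.round(st['tool_pos'],4)
E
python3 -c "
from d import *
print(delta([.5834,.1995,.1],np.radians(16.5)))"
```

```text
(array([-0.001,  0.001,  0.02 ]), array([ 0.233, -0.088, -0.926]), 1.95, array([0.5741, 0.203 , 0.1371]))
```

play_rows:
  targets:
    - [[0,0,0.02],[0.23,-0.09,-0.3],140]
    - [[0,0,0],[0,0,-0.3],140]
    - [[0,0,0],[0,0,-0.2],140]
    - [[0,0,0],[0,0,0],140]
    - [[0,0,0],[0,0,0],140]

```text
clock: 2.45
tool_pos: [0.5828, 0.198, 0.1035]
eef_rot: [-0.101, 0.7, 0.101, 0.7]
contact_force: [0.7, -0.6, -0.2]
opening: 0.571
```

```bash
python3 - <<'E'
from d import *
s=snap('wrist','w3');print(delta([.5834,.1995,.031],np.radians(16.5)),r.get_state()['opening'])
E
```

```text
(array([-0.   , -0.   ,  0.001]), array([ 0.008,  0.031, -1.821]), 2.5, array([0.5831, 0.1983, 0.1038])) 0.5281583077128238
```

View pics/w3.png

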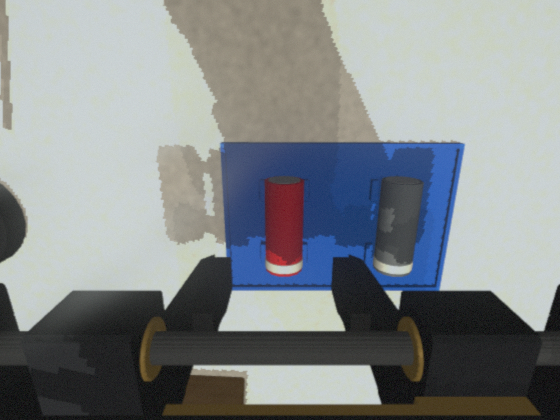

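The cell (284,225) lies centred between the fingers (tips at about 231 and 333), so I'll descend.

play_rows:
  targets:
    - [[0,0,0],[0.01,0.03,-0.5],140]
    - [[0,0,0],[0,0,-0.5],140]
    - [[0,0,0],[0,0,-0.4],140]
    - [[0,0,0],[0,0,-0.3],140]
    - [[0,0,0],[0,0,-0.12],140]

```text
clock: 3.0
tool_pos: [0.583, 0.1991, 0.0299]
eef_rot: [-0.101, 0.7, 0.101, 0.699]
contact_force: [0.0, -0.3, 1.2]
opening: 0.453
```

play_rows:
  targets:
    - [[0,0,0],[0,0,0],140]
    - [[0,0,0],[0,0,0],140]

```text
clock: 3.2
tool_pos: [0.5839, 0.1994, 0.0315]
eef_rot: [-0.101, 0.7, 0.101, 0.7]
contact_force: [0.6, 0.5, 0.3]
opening: 0.449
```

```bash
python3 - <<'E'
from d import *
s=snap('wrist','w4');print(delta([.5834,.1995,.031],np.radians(16.5)),r.get_state()['opening'],r.get_state()['contact_force'])
E
```

```text
(array([-0.001,  0.001,  0.001]), array([-0.015,  0.001, -0.017]), 3.25, array([0.584 , 0.1994, 0.0317])) 0.45013376836088015 [ 0.36519983 -0.14107212  0.71913693]
```

View pics/w4.png

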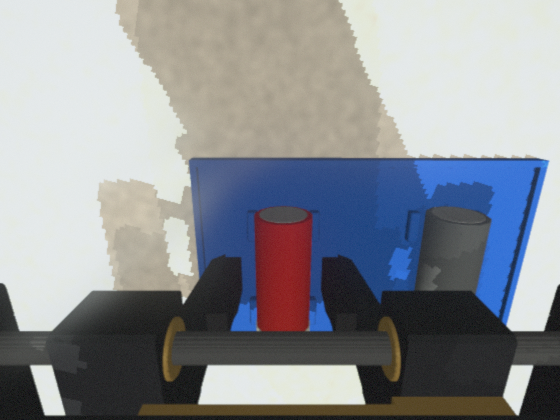

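The fingers straddle the cell, whose minus end shows at (284,215). I'll close at 40 N and lift.

play_rows:
  targets:
    - [[0,0,0],[0,0,0],255]
    - [[0,0,0],[0,0,0],255]
    - [[0,0,0],[0,0,0],255]
    - [[0,0,0],[0,0,0],255]
    - [[0,0,0],[0,0,0],255]
  newtons: 40

```text
clock: 3.75
tool_pos: [0.5838, 0.1994, 0.0315]
eef_rot: [-0.101, 0.7, 0.101, 0.7]
contact_force: [-0.3, -0.8, 4.0]
opening: 0.283
```

play_rows:
  targets:
    - [[0,0,0],[0,0,0.2],255]
    - [[0,0,0],[0,0,0.6],255]
    - [[0,0,0],[0,0,1],255]
    - [[0,0,0],[0,0,1],255]
    - [[0,0,0],[0,0,1],255]

```text
clock: 4.25
tool_pos: [0.583, 0.1988, 0.1845]
eef_rot: [-0.101, 0.7, 0.101, 0.699]
contact_force: [0.7, 0.6, -1.3]
opening: 0.285
```

```bash
python3 - <<'E'
from d import *
s=snap('wrist','w5');print(delta([.60,-.245,.27],np.radians(3.9)),r.get_state()['opening'],r.get_state()['contact_force'])
E
```

```text
(array([-0.003,  0.009, -0.219]), array([  0.343, -11.142,   1.97 ]), 4.3, array([0.5863, 0.2007, 0.1912])) 0.2846781481320602 [1.48944457 0.08212154 2.09685766]
```

View pics/w5.png

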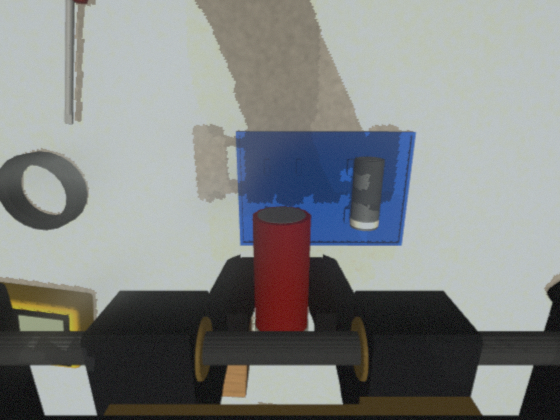

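The cell is held: opening 0.285×88 ≈ 25 mm, about the 26 mm diameter. I'll work out where it sits in the hand from its minus face, ellipse about (282,215), while carrying it over.

```bash
python3 - <<'E'
from d import *
for n in ['w4','w5']:
    s=load(n);k=[x for x in comps(masks(s)['red'],1500)][0];l,rr,v0,v1=rows_axis(k[3]);print(n,k[0],k[2],l,rr)
s=load('w5');c=s['color'][195:245,235:335];cv2.imwrite('pics/z5.png',cv2.resize(c[:,:,::-1],None,fx=7,fy=7,interpolation=cv2.INTER_CUBIC))
E
```

```text
w4 5724 [256 217  55 114] [2.22736125e-02 2.50140823e+02] [-3.32521908e-02  3.18261392e+02]
w5 5230 [255 220  55 111] [-1.25317720e-01  2.91822791e+02] [-1.56046485e-02  3.12168091e+02]
```

View pics/z5.png

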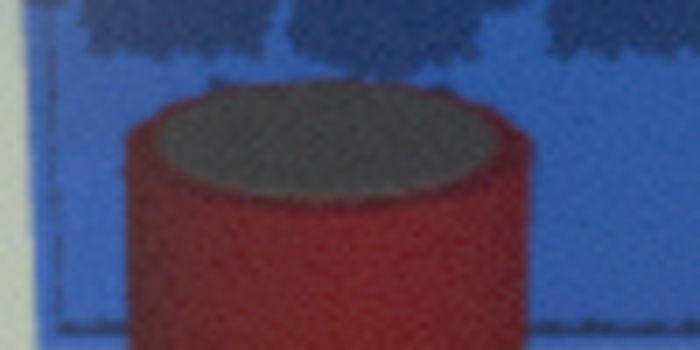

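play_rows:
  targets:
    - [[0,0,-0.02],[0,-1,0.3],255]
    - [[0,0,-0.02],[0,-1,0.3],255]
    - [[0,0,-0.02],[0,-1,0.3],255]
    - [[0,0,-0.02],[0,-1,0.3],255]
    - [[0,0,-0.02],[0,-1,0.3],255]

```text
clock: 4.8
tool_pos: [0.5829, -0.0026, 0.2434]
eef_rot: [-0.066, 0.704, 0.066, 0.704]
contact_force: [1.3, -0.4, -2.4]
opening: 0.284
```

play_rows:
  targets:
    - [[0,0,-0.02],[0,-1,0.2],255]
    - [[0,0,-0.02],[0,-1,0.2],255]
    - [[0,0,-0.02],[0.1,-1,0],255]
    - [[0,0,-0.02],[0.1,-1,0],255]
    - [[0,0,-0.02],[0.1,-1,0],255]

```text
clock: 5.3
tool_pos: [0.595, -0.2026, 0.259]
eef_rot: [-0.03, 0.707, 0.031, 0.706]
contact_force: [0.8, -0.8, -0.9]
opening: 0.28
```

play_rows:
  targets:
    - [[0,0,-0.02],[0,-1,0],255]
    - [[0,0,0],[0,0,0],255]
    - [[0,0,0],[0,0,0],255]

```text
clock: 5.6
tool_pos: [0.5947, -0.242, 0.2585]
eef_rot: [-0.023, 0.707, 0.023, 0.706]
contact_force: [0.5, 0.8, -0.6]
opening: 0.278
```

```bash
python3 - <<'E'
from d import *
s=snap('wrist','w6');print(delta([.60,-.245,.27],np.radians(3.9)),r.get_state()['opening'],r.get_state()['contact_force'])
E
```

```text
(array([-0.001, -0.001,  0.001]), array([ 0.12 , -0.125,  0.282]), 5.65, array([ 0.5952, -0.24  ,  0.2587])) 0.2862340564622013 [ 1.0578685   1.35964744 -0.55057035]
```

View pics/w6.png

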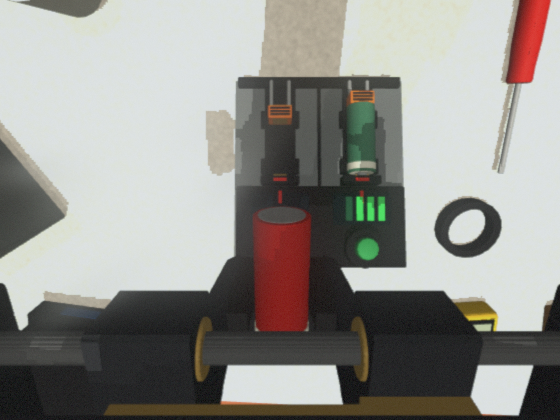

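The wrist view shows the charger directly: empty-bay slider at (280,112), brass contact mark at (280,180) and the held cell at (282,265). I'll shift 80 mm sideways to get a baseline and uncover the button.

play_rows:
  targets:
    - [[0,0,0],[0,-0.8,0],255]
    - [[0,0,0],[0,-1,0],255]
    - [[0,0,0],[0,-0.2,0],255]
    - [[0,0,0],[0,0,0],255]
    - [[0,0,0],[0,0,0],255]

```text
clock: 6.15
tool_pos: [0.5962, -0.3178, 0.259]
eef_rot: [-0.024, 0.707, 0.026, 0.707]
contact_force: [0.4, 0.2, -0.8]
opening: 0.281
```

```bash
python3 - <<'E'
from d import *
s=snap('wrist','w7')
for n,(a,b,c,d) in dict(w6=(65,275,225,415),w7=(65,275,310,500)).items():
    s=load(n);cv2.imwrite(f'pics/z{n}.png',cv2.resize(s['color'][a:b,c:d,::-1],None,fx=2.8,fy=2.8,interpolation=cv2.INTER_CUBIC))
    m=masks(s)
    for k in ('orange','green','red'):
        for A,ce,bb,_ in comps(m[k],10): print(n,k,A,ce,bb)
E
```

```text
w6 orange 193 [359.43  96.6 ] [347  90  28  14]
w6 orange 245 [280.19 112.32] [268 105  24  19]
w6 orange 499 [361.63 349.7 ] [352 317  17  64]
w6 orange 517 [200.66 351.28] [195 318  17  64]
w6 orange 4520 [313.18 407.68] [105 397 375  18]
w6 green 190 [359.33 208.62] [356 196   8  26]
w6 green 188 [370.23 208.52] [366 196   9  25]
w6 green 176 [381.12 208.49] [378 196   8  25]
w6 green 42 [348.24 208.57] [346 201   6  15]
w6 green 394 [367.08 248.62] [356 238  23  22]
w6 red 2174 [527.7   38.72] [508   0  42  83]
w6 red 37 [279.68 179.  ] [274 178  13   3]
w6 red 39 [362. 179.] [356 178  13   3]
w6 red 35 [279.97 196.34] [279 191   3  12]
w6 red 14 [361.07 192.86] [360 191   3   5]
w6 red 5715 [282.63 275.87] [254 211  57 120]
w7 orange 292 [438.36 101.45] [423  94  33  20]
w7 orange 412 [359.17 118.18] [346 109  29  20]
w7 orange 521 [361.55 349.51] [352 317  17  65]
w7 orange 527 [200.86 350.62] [194 318  18  64]
w7 orange 109 [ 47.3  393.07] [ 37 390  21   7]
w7 orange 4736 [314.59 407.66] [105 397 404  19]
w7 green 119 [429.28 212.09] [426 201   7  23]
w7 green 206 [439.72 212.53] [436 200   9  25]
w7 green 203 [450.54 212.29] [447 200   9  26]
w7 green 202 [461.26 211.99] [457 200   9  25]
w7 green 398 [365.7  251.93] [355 241  23  23]
w7 green 404 [452.89 252.62] [442 242  23  22]
w7 red 44 [361.34 182.36] [355 181  13   4]
w7 red 50 [442.82 182.56] [437 181  13   4]
w7 red 51 [360.47 200.12] [359 194   4  13]
w7 red 23 [441.57 196.61] [440 194   4   6]
w7 red 5217 [283.8  279.24] [255 220  55 111]
```

View pics/w7.png

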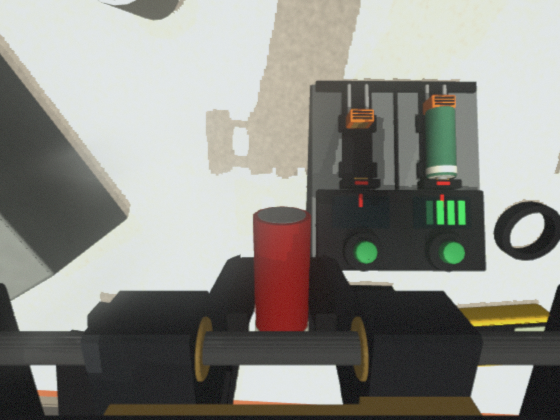

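View pics/zw6.png

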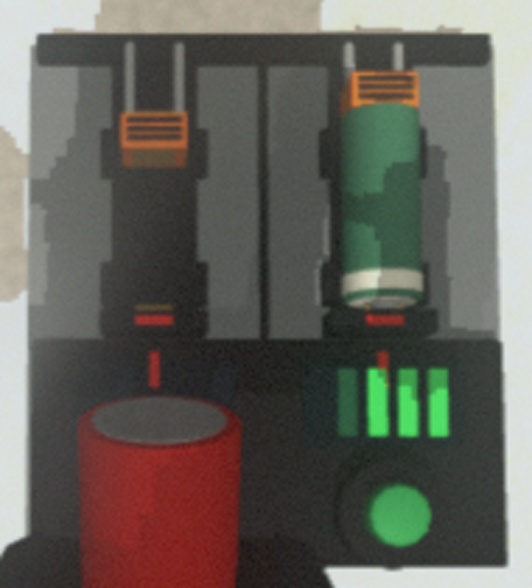

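View pics/zw7.png

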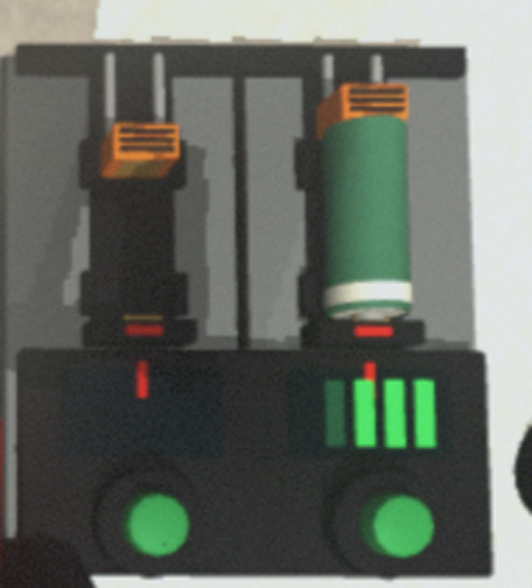

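The w7 view shows both buttons: ours at (366,252) and the busy one at (453,253). The slider is at (359,118) and the post mark at (361,182). Next I'll triangulate and fit the bay frame.

```bash
cat > bay.py <<'E'
from d import *
a,b,t,sc=load('w6'),load('w7'),load('top0'),load('scene0')
z=lambda s,x,y:((225 if s=='a' else 310)+x/2.8-.3,65+y/2.8-.3)
pts={
'busy':((100,76,33),[(a,367.08,248.62),(b,452.89,252.62)]),
'start':((100,0,33),[(b,365.7,251.93),(t,336.76,195.24)]),
'slL':((-19,-11,22),[(a,*z('a',121,148)),(b,*z('b',107,159))]),
'slR':((-19,11,22),[(a,*z('a',187,148)),(b,*z('b',178,157))]),
'mark':((36,0,16),[(a,279.68,179),(b,361.34,182.36)]),
'mark2':((36,76,16),[(a,362,179),(b,442.82,182.56)]),
'disp':((48,0,12),[(a,279.97,196.34),(b,360.47,200.12)]),
}
E
python3 - <<'E'
from bay import *
X={};
for k,(m,v) in pts.items(): X[k],e=tri(*v);print(k,np.round(X[k],4),np.round(e,4))
tl=np.radians(22)
# yaw from busy-start, mark2-mark
for p,q in (('start','busy'),('mark','mark2'),('slL','slR')):
    d=X[q]-X[p];print(p,q,np.linalg.norm(d),np.degrees(np.arctan2(-d[0],d[1])),d[2])
from scipy.optimize import least_squares
use=['busy','start','slL','slR','mark','mark2']
def frame(yaw):
    return (R.from_euler('z',yaw)*R.from_euler('y',-tl)).as_matrix()
def f(p):
    B=frame(p[3]);o=[]
    for k in use:
        m,v=pts[k];w=p[:3]+B@(np.array(m)/1000)
        for s,uu,vv in v: o+=list((proj(s,w)-[uu,vv]))
    return np.array(o)
s=least_squares(f,[.55,-.247,.05,.07],loss='soft_l1');print(s.x,np.degrees(s.x[3]));print(np.round(f(s.x).reshape(-1,4),1))
B=frame(s.x[3])
for k in pts: print(k,np.round(B.T@(X[k]-s.x[:3])*1000,1),pts[k][0])
E
```

```text
busy [ 0.6307 -0.1659  0.1213] [0.0001 0.0001]
start [ 0.636  -0.2406  0.1186] [0.0007 0.0007]
slL [ 0.5302 -0.2593  0.0589] [0.0001 0.0001]
slR [ 0.5281 -0.2374  0.0661] [0.0003 0.0003]
mark [ 0.5825 -0.2448  0.0845] [0.0001 0.0001]
mark2 [ 0.5777 -0.169   0.0836] [0.0002 0.0002]
disp [ 0.5989 -0.2435  0.0859] [0.0002 0.0002]
start busy 0.0748742266450294 4.002394001657249 0.002642186369711322
mark mark2 0.07590594861026738 3.590399738249168 -0.0008428289199819416
slL slR 0.023162597671493656 5.656032755667819 0.00715735290038122
[ 0.55507572 -0.24661607  0.05373729  0.06129431] 3.51190505813369
[[ 0.3  0.3  0.4  0. ]
 [ 0.3  0.1  0.9 -0.1]
 [-0.2  0.2  1.9  0.1]
 [ 0.1  0.3  0.3  1.1]
 [-0.2 -0.8 -0.8 -0.6]
 [-0.4 -0.6 -0.9 -0.2]]
busy [99.9 75.9 32.5] (100, 76, 33)
start [99.5  1.1 29.8] (100, 0, 33)
slL [-21.8 -11.1  14.4] (-19, -11, 22)
slR [-19.9  10.9  21.3] (-19, 11, 22)
mark [37.   0.2 18.2] (36, 0, 16)
mark2 [36.6 76.1 17.5] (36, 76, 16)
disp [52.8  0.4 13.3] (48, 0, 12)
```

```bash
python3 - <<'E'
from bay import *
st=r.get_state();M=R.from_quat(st['eef_rot']).as_matrix();s=load('w7');T=s['cam_to_world']
C=M.T@T[:3,:3];o=M.T@(T[:3,3]-st['tool_pos'])
print(o)
d=C@np.array([(281.9-s['cx'])/s['fx'],-(215.7-s['cy'])/s['fy'],-1.])
print('by width',o+d*.1486,' by plane',o+d*(.0147-o[0])/d[0])
# front edge check
for u,v in ((236,77.5),(400,77.5)): print(onz(a,u,v,.03))
B=(R.from_euler('z',.0613)*R.from_euler('y',-np.radians(22))).as_matrix();O=np.array([.5551,-.2466,.0537])
print(O+B@[-.0587/np.cos(np.radians(22)),-.044,0],O+B@[-.0587/np.cos(np.radians(22)),.12,0])
# minus-end image crop now
c=s['color'][195:245,235:335];cv2.imwrite('pics/z7c.png',cv2.resize(c[:,:,::-1],None,fx=7,fy=7,interpolation=cv2.INTER_CUBIC))
E
```

```text
[-0.12195448 -0.00084097 -0.0810271 ]
by width [ 0.01819139 -0.00061085 -0.03153521]  by plane [ 0.0147     -0.00061658 -0.03276818]
[ 0.49538375 -0.29382432  0.03      ]
[ 0.4849931  -0.13166754  0.03      ]
[ 0.49920576 -0.29411341  0.02998366] [ 0.48915886 -0.13042145  0.02998366]
```

View pics/z7c.png

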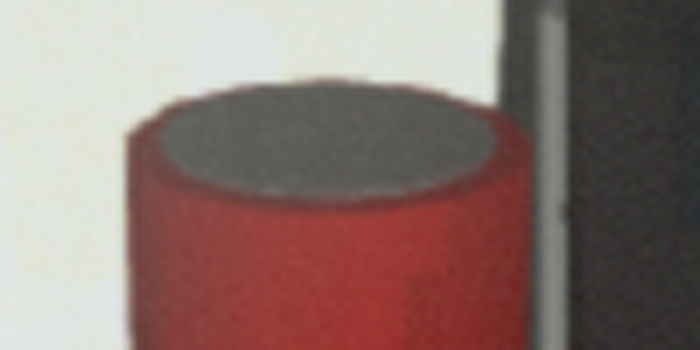

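The fit is consistent: residuals are about 1 px, and the buttons come out 76 mm apart. The deck-front check hints that z may be about 1.5 mm lower than fitted, so I'll use force for the last millimetres.

The plan is to pitch the cell 15° with its minus end down, push the slider, level it, then lower it.

```bash
cat > pl.py <<'E'
from d import *
YAW=.0613;TL=np.radians(22);O=np.array([.5551,-.2466,.0537])
B=(R.from_euler('z',YAW)*R.from_euler('y',-TL)).as_matrix()
H=.0147
def tgt(xb,zb,th,y=0):
    t=np.radians(th);c=np.array([np.cos(t),0,np.sin(t)]);u=np.array([-np.sin(t),0,np.cos(t)])
    cell=np.array([xb,y,zb])/1000+.033*c+.013*u
    return O+B@(cell+H*u)
def go(xb,zb,th,y=0): 
    return delta(tgt(xb,zb,th,y),YAW,TL+np.radians(th))
def where():
    st=r.get_state();M=R.from_quat(st['eef_rot']).as_matrix()
    tcp=B.T@(st['tool_pos']-O)*1000; A=B.T@M; cell=tcp+A[:,0]*H*1000
    th=np.degrees(np.arctan2(A[2,2],A[0,2]))
    corner=cell-33*A[:,2]+13*A[:,0]
    return 'cell bay',np.round(cell,1),'corner',np.round(corner,1),'th',round(th,2),'F bay',np.round(B.T@st['contact_force'],1),'op',round(st['opening'],3),'t',st['clock']
E
python3 - <<'E'
from pl import *
print(where());print(go(-10,45,15))
E
```

```text
('cell bay', array([105.6, -73.3, 163.1]), 'corner', array([ 70.1, -73.6, 163.4]), 'th', np.float64(-21.97), 'F bay', array([-0.6,  0.1, -1.3]), 'op', 0.282, 't', 6.2)
(array([ 0.04 , -0.644, -0.01 ]), array([-1.441,  1.748, -3.137]), 6.2, array([ 0.5963, -0.3175,  0.2592]))
```

play_rows:
  targets:
    - [[0.01,-0.13,0],[-0.29,0.35,-0.2],255]
    - [[0.01,-0.13,0],[-0.29,0.35,-0.4],255]
    - [[0.01,-0.13,0],[-0.29,0.35,-0.5],255]
    - [[0.01,-0.13,0],[-0.29,0.35,-0.5],255]
    - [[0,-0.12,-0.01],[-0.28,0.35,-0.5],255]

```text
clock: 6.7
tool_pos: [0.5395, -0.2621, 0.1879]
eef_rot: [-0.013, 0.558, 0.044, 0.829]
contact_force: [-0.3, 0.7, -1.4]
opening: 0.285
```

play_rows:
  targets:
    - [[0,0,0],[0,0,0],255]
    - [[0,0,0],[0,0,0],255]

```text
clock: 6.9
tool_pos: [0.5447, -0.2646, 0.1901]
eef_rot: [-0.014, 0.556, 0.043, 0.83]
contact_force: [0.5, -0.2, -0.9]
opening: 0.284
```

```bash
python3 - <<'E'
from pl import *
s=snap('wrist','w8');snap('scene','s8');print(where());print(go(-10,45,15));print(go(-10,7,15))
c=load('s8')['color'][150:250,200:320];cv2.imwrite('pics/zs8.png',cv2.resize(c[:,:,::-1],None,fx=6,fy=6,interpolation=cv2.INTER_CUBIC))
E
```

```text
('cell bay', array([ 41.3, -17.8, 116.3]), 'corner', array([  8.4, -17.8, 103. ]), 'th', np.float64(0.53), 'F bay', array([-0.1,  0.7, -0.3]), 'op', 0.284, 't', 7.0)
(array([-0.005, -0.254, -0.027]), array([-0.167,  0.447, -1.423]), 7.0, array([ 0.5454, -0.2655,  0.1906]))
(array([-0.005, -0.254, -0.027]), array([ 0.188,  0.468, -2.304]), 7.0, array([ 0.5454, -0.2655,  0.1906]))
```

View pics/w8.png

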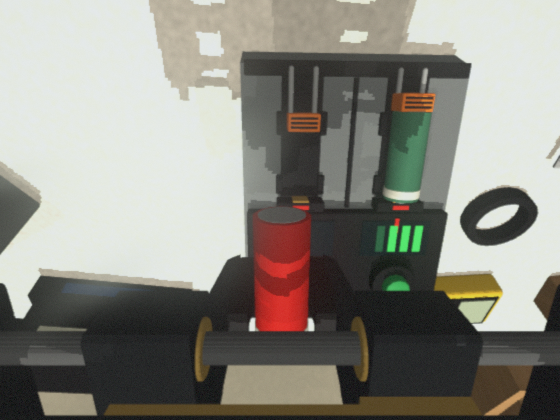

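View pics/zs8.png

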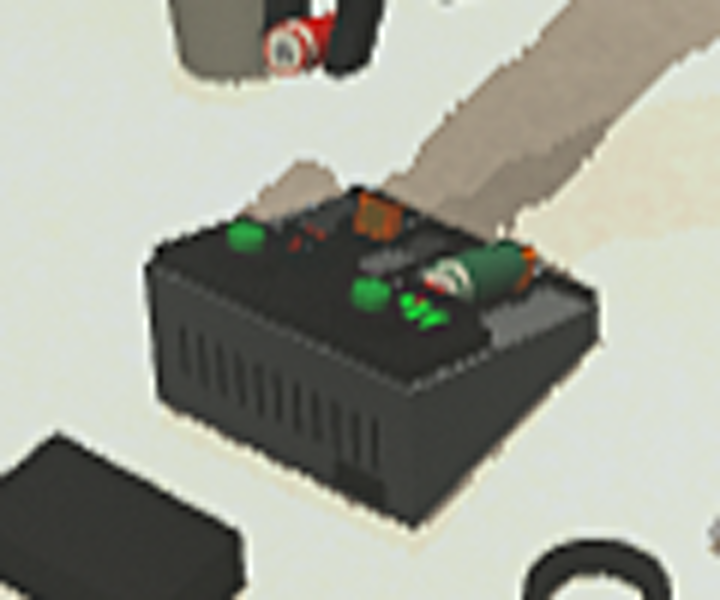

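The rows were speed-limited, so the tilt is 22.5° rather than the full 37°. The cell is in view at (282,270), with the bay lane at u≈301. I'll continue more slowly.

play_rows:
  targets:
    - [[0,-0.05,-0.005],[0,0.1,-0.1],255]
    - [[0,-0.05,-0.005],[0,0.1,-0.2],255]
    - [[0,-0.05,-0.005],[0,0.1,-0.3],255]
    - [[0,-0.05,-0.005],[-0.1,0.1,-0.4],255]
    - [[-0.005,-0.05,-0.005],[-0.07,0.05,-0.42],255]

```text
clock: 7.5
tool_pos: [0.5188, -0.2484, 0.1519]
eef_rot: [-0.012, 0.547, 0.053, 0.835]
contact_force: [-0.2, 0.4, -2.0]
opening: 0.283
```

play_rows:
  targets:
    - [[0,0,0],[0,0,0],255]
    - [[0,0,0],[0,0,0],255]

```text
clock: 7.7
tool_pos: [0.5176, -0.2483, 0.151]
eef_rot: [-0.01, 0.548, 0.054, 0.834]
contact_force: [0.2, -0.1, -0.6]
opening: 0.282
```

```bash
python3 - <<'E'
from pl import *
s=snap('wrist','w9');print(where());print(go(-10,45,15));print(go(-10,7,15))
for n in ('w8','w9'):
  for k in ('orange','green','red'):
        for A,ce,bb,_ in comps(masks(load(n))[k],10): print(n,k,A,ce,bb)
E
```

```text
('cell bay', array([ 2.3,  1.4, 89.8]), 'corner', array([-30.3,   1.4,  76. ]), 'th', np.float64(1.51), 'F bay', array([ 0.1, -0.1,  0. ]), 'op', 0.278, 't', 7.75)
(array([-0.022, -0.238, -0.044]), array([ 0.522,  0.018, -0.442]), 7.75, array([ 0.5178, -0.2483,  0.1513]))
(array([-0.022, -0.238, -0.044]), array([ 0.877,  0.04 , -1.323]), 7.75, array([ 0.5178, -0.2483,  0.1513]))
w8 orange 704 [412.09 101.98] [391  93  44  19]
w8 orange 518 [303.5  121.64] [287 113  34  19]
w8 orange 72 [300.26 200.14] [292 197  17   6]
w8 orange 531 [200.9  350.46] [195 317  17  65]
w8 orange 518 [361.49 349.46] [351 317  18  65]
w8 orange 18 [488.61 368.33] [484 367  11   4]
w8 orange 37 [519.3  372.81] [514 366  11  15]
w8 orange 22 [506.95 373.45] [503 370   9   8]
w8 orange 25 [494.52 375.84] [490 372   9  10]
w8 orange 39 [498.36 382.97] [493 374  13  16]
w8 orange 36 [485.06 385.81] [479 382  13  10]
w8 orange 430 [507.62 402.03] [485 384  41  31]
w8 orange 10 [474.2 393.2] [473 391   3   6]
w8 orange 10 [491.2 394.9] [488 393   7   4]
w8 orange 4587 [317.02 407.71] [105 397 378  18]
w8 green 2
[... 682 characters left out ...]
   2]
w9 orange 264 [506.78 371.87] [476 369  57  14]
w9 orange 15 [484.53 378.2 ] [481 375   7   8]
w9 orange 5132 [336.7  406.92] [105 375 418  40]
w9 orange 70 [480.74 387.36] [475 378  13  21]
w9 orange 17 [517.88 384.82] [513 382   9   8]
w9 orange 10 [474.8 393.1] [473 391   5   5]
w9 orange 13 [505.38 392.85] [503 390   6   6]
w9 orange 20 [488.75 400.15] [487 396   6   9]
w9 green 78 [384.65 286.81] [380 283  11   9]
w9 green 78 [397.6  286.67] [393 283  10   9]
w9 green 28 [358.46 287.18] [355 285   8   6]
w9 green 59 [370.98 287.31] [367 284   9   8]
w9 red 5835 [281.81 276.13] [254 214  56 118]
w9 red 72 [378.58 267.6 ] [370 266  18   5]
w9 red 34 [375.06 280.09] [373 277   5   7]
```

View pics/w9.png

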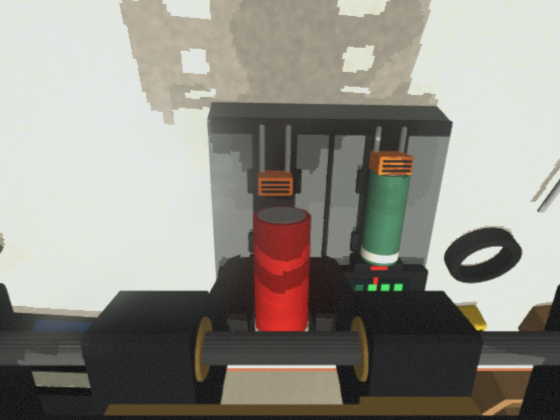

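The tilt is not getting past about 23.5°, so I'll check the joints against their ranges.

```bash
python3 - <<'E'
from pl import *
st=r.get_state();print(np.round(st['q'],3),np.round(st['eef_rot'],3));
B2=R.from_quat(st['eef_rot']).as_matrix();print(B2.round(3))
E
```

```text
[ 0.928  0.841 -0.712  2.086  1.549  0.251  0.653] [-0.011  0.548  0.053  0.835]
[[ 0.393 -0.101  0.914]
 [ 0.078  0.994  0.076]
 [-0.916  0.041  0.399]]
```

play_rows:
  targets:
    - [[-0.004,-0.05,-0.01],[0.1,0,0],255]
    - [[-0.004,-0.05,-0.01],[0.1,0,0],255]
    - [[-0.004,-0.05,-0.01],[0.1,0,0],255]
    - [[-0.004,-0.05,-0.01],[0.1,0,0],255]
    - [[-0.004,-0.05,-0.01],[0.1,0,0],255]

```text
clock: 8.25
tool_pos: [0.5356, -0.2491, 0.1504]
eef_rot: [-0.013, 0.447, 0.026, 0.894]
contact_force: [-0.0, -0.1, -2.1]
opening: 0.287
```

```bash
python3 - <<'E'
from pl import *
st=r.get_state();print(np.round(st['q'],3),np.round(st['eef_rot'],3));print(where(),go(-10,45,15))
E
```

```text
[ 1.133  1.05  -1.081  2.215  2.243  0.611  0.09 ] [-0.013  0.447  0.026  0.894]
('cell bay', array([21.8, -1.3, 82.8]), 'corner', array([-6.8, -1.2, 61.8]), 'th', np.float64(14.81), 'F bay', array([-0.8, -0.1, -2. ]), 'op', 0.287, 't', 8.25) (array([ 0.   , -0.003,  0.003]), array([ 0.076,  0.036, -0.418]), 8.25, array([ 0.5356, -0.2491,  0.1504]))
```

It passed the wrist singularity and now stands at θ=14.8°. I'll look again for lateral alignment and refine the frame with this closer view.

```bash
python3 - <<'E'
from pl import *
s=snap('wrist','w10');print(where());print(go(-10,7,15))
for k in ('orange','green','red'):
        for A,ce,bb,_ in comps(masks(s)[k],10): print(k,A,ce,bb)
for nm,p in dict(slL=(-19,-11,22),slR=(-19,11,22),slb=(-19,0,22),post=(33,0,16),oslL=(-33,65,22),oslR=(-33,87,22),ocell=(0,76,26)).items(): print(nm,proj(s,O+B@(np.array(p)/1000)).round(1))
c=s['color'][130:330,180:430];cv2.imwrite('pics/zw10.png',cv2.resize(c[:,:,::-1],None,fx=3,fy=3,interpolation=cv2.INTER_CUBIC))
E
```

```text
('cell bay', array([20.1, -1. , 81.7]), 'corner', array([-8.5, -0.8, 60.7]), 'th', np.float64(14.76), 'F bay', array([-2.2, -0.6, -2.6]), 'op', 0.283, 't', 8.3)
(array([-0.002, -0.004,  0.004]), array([ 0.462,  0.053, -1.257]), 8.3, array([ 0.5344, -0.2489,  0.1487]))
orange 1374 [423.86 106.49] [397  91  58  33]
orange 978 [284.73 131.53] [264 116  42  33]
orange 31 [ 15.74 293.48] [  8 293  16   2]
orange 761 [515.44 314.09] [453 302  99  29]
orange 537 [200.97 350.09] [195 317  17  65]
orange 523 [361.46 349.28] [351 317  18  64]
orange 13 [473.23 319.85] [469 317   9   7]
orange 12 [496.67 320.17] [495 316   5   9]
orange 13 [486.62 369.  ] [483 367   7   5]
orange 23 [520.52 375.  ] [517 370   8  10]
orange 16 [482.81 377.25] [480 373   6   8]
orange 10 [507.7 393.2] [505 392   6   4]
orange 11 [474.82 394.91] [472 394   7   3]
orange 4594 [317.43 407.73] [104 397 382  18]
orange 14 [484.79 398.86] [480 396  10   6]
green 262 [388.25 253.63] [381 241  15  26]
green 280 [402.58 253.08] [395 240  17  27]
green 267 [416.75 252.94] [409 240  17  26]
green 183 [374.37 253.49] [369 242  12  24]
red 5878 [282.01 275.24] [254 210  57 122]
red 55 [398.49 225.93] [391 224  19   4]
red 36 [394.92 237.03] [392 234   7   7]
slL [264.9 148.5]
slR [304.5 148.4]
slb [284.7 148.4]
post [284.5 219.1]
oslL [407.1 123.3]
oslR [448.6 123.2]
ocell [416.7 181.7]
```

View pics/zw10.png

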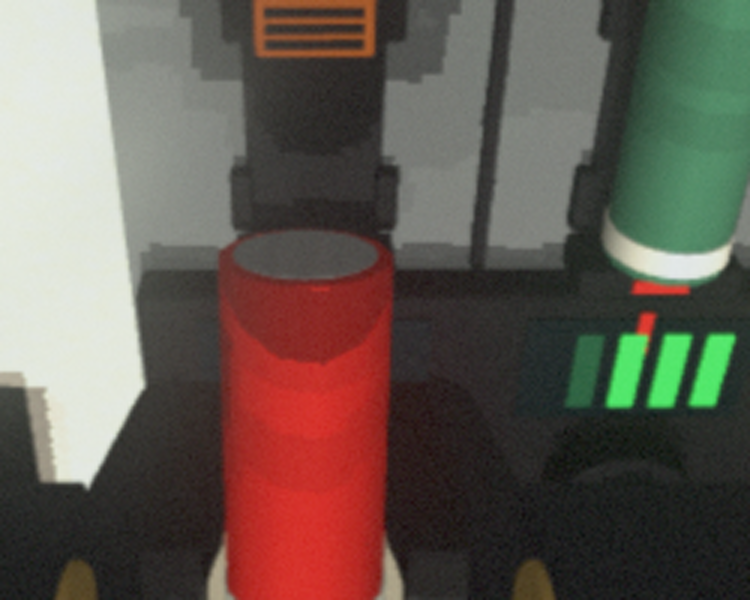

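```bash
python3 - <<'E'
from pl import *
for n in ['w10','w6','w7']:
    s=load(n);o,d=ray(s,281.9,215.7);D=np.array([(281.9-s['cx'])/s['fx'],-(215.7-s['cy'])/s['fy'],-1.])
    p=o+s['cam_to_world'][:3,:3]@D*.1475;print(n,np.round(B.T@(p-O)*1000,1))
print(where())
E
```

```text
w10 [-7.6 -1.6 71.6]
w6 [ 77.8   1.8 171.1]
w7 [ 75.1 -74.2 172.7]
('cell bay', array([20.1, -1. , 81.7]), 'corner', array([-8.5, -0.8, 60.7]), 'th', np.float64(14.76), 'F bay', array([-2.2, -0.6, -2.6]), 'op', 0.283, 't', 8.3)
```

play_rows:
  targets:
    - [[0,0,0],[0.12,0.07,-0.3],255]
    - [[0,0,0],[0.12,0,-0.35],255]
    - [[0,0,0],[0.12,0,-0.35],255]
    - [[0,0,0],[0.1,0,-0.2],255]
    - [[0,0,0],[0,0,0],255]

```text
clock: 8.8
tool_pos: [0.5539, -0.2457, 0.1011]
eef_rot: [-0.013, 0.449, 0.027, 0.893]
contact_force: [-0.4, 0.3, -1.1]
opening: 0.287
```

```bash
python3 - <<'E'
from pl import *
s=snap('wrist','w11');snap('scene','s11');print(where(),r.get_state()['q'].round(2));print(go(-10,6,15,.6))
c=s['color'][130:330,180:430];cv2.imwrite('pics/zw11.png',cv2.resize(c[:,:,::-1],None,fx=3,fy=3,interpolation=cv2.INTER_CUBIC))
c=load('s11')['color'][150:250,200:320];cv2.imwrite('pics/zs11.png',cv2.resize(c[:,:,::-1],None,fx=6,fy=6,interpolation=cv2.INTER_CUBIC))
E
```

```text
('cell bay', array([20.8,  1.1, 31.4]), 'corner', array([-7.8,  1.1, 10.5]), 'th', np.float64(14.77), 'F bay', array([-0.9,  0.1, -1.2]), 'op', 0.285, 't', 8.9) [ 1.1   1.17 -1.06  2.18  2.32  0.68  0.08]
(array([-0.001, -0.004,  0.002]), array([-0.013, -0.013, -0.123]), 8.9, array([ 0.5538, -0.2456,  0.1024]))
```

View pics/zw11.png

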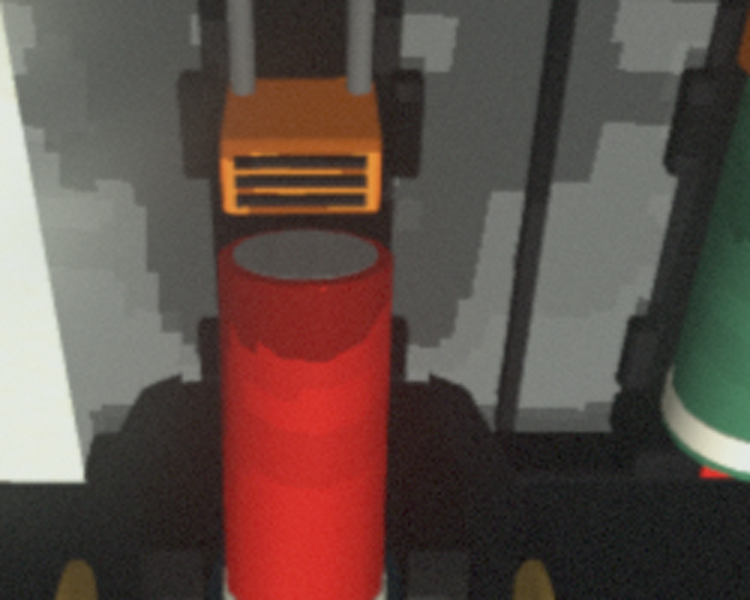

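View pics/zs11.png

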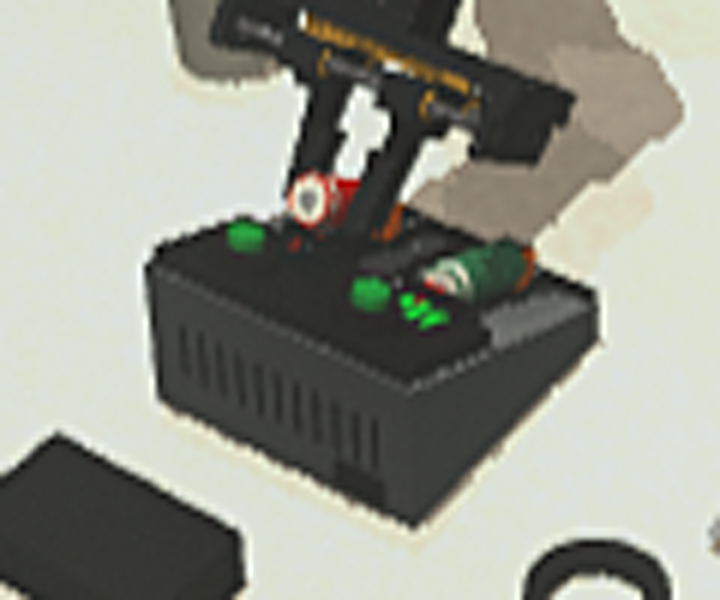

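The minus end (zoom 306,252) is centred on the slider (302,145) and just uphill of it. Next I'll lower a bit and push down the slope.

play_rows:
  targets:
    - [[0,0,0],[-0.01,-0.01,-0.12],255]
    - [[0,0,0],[-0.07,-0.004,-0.03],255]
    - [[0,0,0],[-0.07,-0.004,-0.03],255]
    - [[0,0,0],[-0.07,-0.004,-0.03],255]
    - [[0,0,0],[0,0,0],255]

```text
clock: 9.4
tool_pos: [0.5452, -0.2468, 0.0941]
eef_rot: [-0.012, 0.447, 0.027, 0.894]
contact_force: [3.1, -0.5, 0.3]
opening: 0.287
```

```bash
python3 - <<'E'
from pl import *
print(where());print(go(-36,6,15,.3))
s=snap('wrist','w12')
c=s['color'][130:330,180:430];cv2.imwrite('pics/zw12.png',cv2.resize(c[:,:,::-1],None,fx=3,fy=3,interpolation=cv2.INTER_CUBIC))
E
```

```text
('cell bay', array([ 9.7,  0.4, 27. ]), 'corner', array([-18.8,   0.5,   6. ]), 'th', np.float64(14.91), 'F bay', array([ 2.9, -0.7, -0.9]), 'op', 0.287, 't', 9.4)
(array([-0.001, -0.002,  0.002]), array([-0.4  , -0.027, -0.16 ]), 9.4, array([ 0.5452, -0.2468,  0.0941]))
```

View pics/zw12.png

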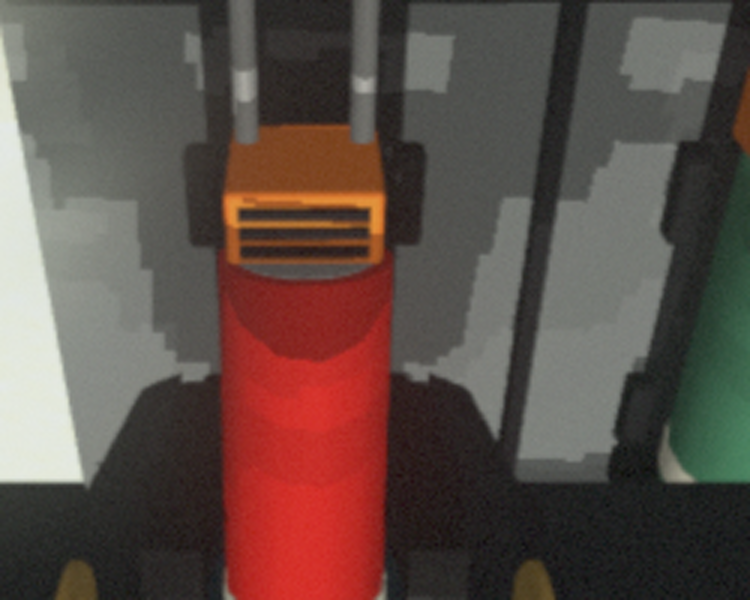

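Contact at about 3 N matches the slider's spring, and it is centred. I'll continue the push to xb = −36.

play_rows:
  targets:
    - [[0,0,0],[-0.08,-0.005,-0.03],255]
    - [[0,0,0],[-0.08,-0.005,-0.03],255]
    - [[0,0,0],[-0.08,-0.005,-0.03],255]
    - [[0,0,0],[-0.08,-0.005,-0.03],255]
    - [[0,0,0],[-0.08,-0.005,-0.03],255]

```text
clock: 9.95
tool_pos: [0.5294, -0.2478, 0.0881]
eef_rot: [-0.013, 0.447, 0.027, 0.894]
contact_force: [6.3, -0.2, 0.5]
opening: 0.279
```

play_rows:
  targets:
    - [[0,0,0],[0,0,0],255]

```text
clock: 10.05
tool_pos: [0.529, -0.2478, 0.0879]
eef_rot: [-0.012, 0.447, 0.027, 0.894]
contact_force: [6.1, -1.0, 1.7]
opening: 0.286
```

```bash
python3 - <<'E'
from pl import *
print(where());print(go(-36,6,15,.3));print(go(-37,4,0,.3))
s=snap('wrist','w13');snap('scene','s13')
c=s['color'][130:330,180:430];cv2.imwrite('pics/zw13.png',cv2.resize(c[:,:,::-1],None,fx=3,fy=3,interpolation=cv2.INTER_CUBIC))
c=load('s13')['color'][150:250,200:320];cv2.imwrite('pics/zs13.png',cv2.resize(c[:,:,::-1],None,fx=6,fy=6,interpolation=cv2.INTER_CUBIC))
E
```

```text
('cell bay', array([-7.6,  0.4, 27.3]), 'corner', array([-36.1,   0.5,   6.2]), 'th', np.float64(14.9), 'F bay', array([ 6.2, -1.4, -0.7]), 'op', 0.286, 't', 10.05)
(array([-0.001, -0.002,  0.002]), array([ 0.003, -0.003, -0.003]), 10.05, array([ 0.529 , -0.2478,  0.0879]))
(array([-0.017,  0.259,  0.003]), array([ 0.262,  0.013, -0.157]), 10.05, array([ 0.529 , -0.2478,  0.0879]))
```

View pics/zw13.png

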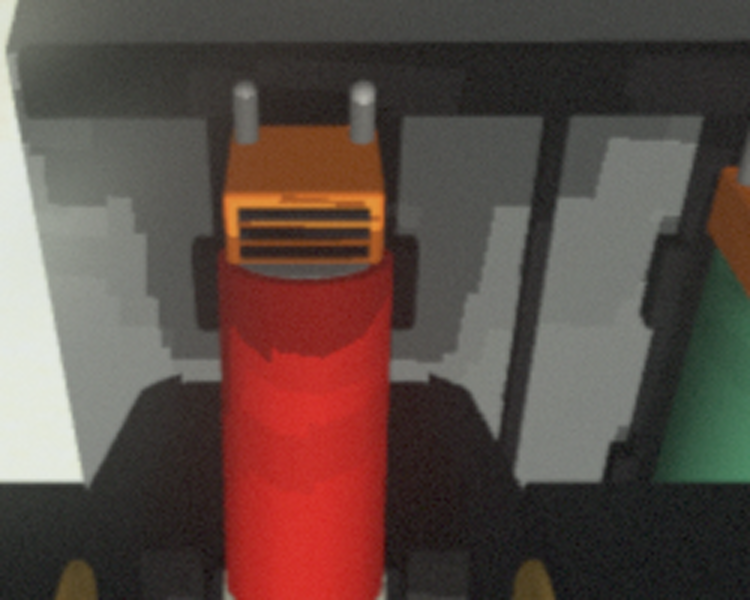

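View pics/zs13.png

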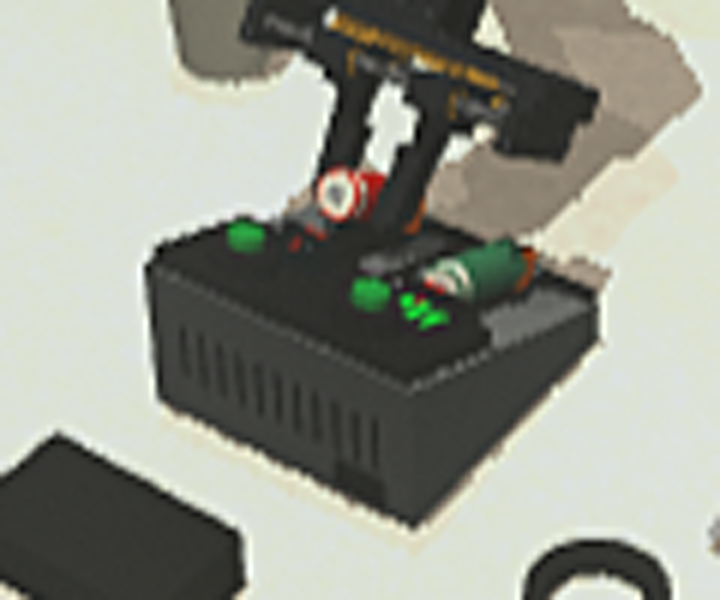

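Force of 6.2 N implies the slider is back about 18–20 mm. I'll check its position by casting the slider's top front edge onto the plane z=22 mm of the bay.

```bash
python3 - <<'E'
from pl import *
def onbay(s,u,v,z):
    o,d=ray(s,u,v);o=B.T@(o-O);d=B.T@d;return (o+d*(z/1000-o[2])/d[2])*1000
s=load('w13')
for x,y in ((225,193),(385,193),(228,264),(383,264)): print(onbay(s,180+x/3-.3,130+y/3-.3,22).round(1))
s=load('w11')
for x,y in ((222,152),(382,152),(222,213),(380,213)): print('w11',onbay(s,180+x/3-.3,130+y/3-.3,22).round(1))
E
```

```text
[-51.8 -10.9  22. ]
[-51.8  10.8  22. ]
[-40.1 -11.1  22. ]
[-40.  11.  22.]
w11 [-28.5 -10.8  22. ]
w11 [-28.4  11.   22. ]
w11 [-18.8 -11.3  22. ]
w11 [-18.7  11.1  22. ]
```

The slats' front edge lies at bay x = −40.1, so the slider is back 21 mm, exactly as the plan predicted, with y within 0.1 mm. Next I'll level the cell about its minus corner.

play_rows:
  targets:
    - [[-0.003,0.052,0],[0.053,0.002,-0.031],255]
    - [[-0.003,0.052,0],[0.053,0.002,-0.031],255]
    - [[-0.003,0.052,0],[0.053,0.002,-0.031],255]
    - [[-0.003,0.052,0],[0.053,0.002,-0.031],255]
    - [[-0.004,0.052,0],[0.053,0.002,-0.031],255]

```text
clock: 10.65
tool_pos: [0.5403, -0.247, 0.0823]
eef_rot: [-0.016, 0.559, 0.025, 0.828]
contact_force: [4.0, 0.4, 2.3]
opening: 0.284
```

play_rows:
  targets:
    - [[0,0,0],[0,0,0],255]

```text
clock: 10.75
tool_pos: [0.5423, -0.2465, 0.0834]
eef_rot: [-0.017, 0.558, 0.025, 0.829]
contact_force: [3.7, -0.4, 1.7]
opening: 0.285
```

```bash
python3 - <<'E'
from pl import *
print(where(),r.get_state()['q'].round(2));print(go(-36.5,4,0,0));print(go(-36,1,0,0))
s=snap('wrist','w14');snap('scene','s14')
c=s['color'][130:330,180:430];cv2.imwrite('pics/zw14.png',cv2.resize(c[:,:,::-1],None,fx=3,fy=3,interpolation=cv2.INTER_CUBIC))
c=load('s14')['color'][150:250,200:320];cv2.imwrite('pics/zs14.png',cv2.resize(c[:,:,::-1],None,fx=6,fy=6,interpolation=cv2.INTER_CUBIC))
E
```

```text
('cell bay', array([-0.7,  0.9, 17.6]), 'corner', array([-33.7,   0.9,   4.6]), 'th', np.float64(0.09), 'F bay', array([ 4.1, -0.6,  0.2]), 'op', 0.285, 't', 10.75) [ 0.89  1.01 -0.77  2.06  1.87  0.44  0.33]
(array([0.001, 0.002, 0.001]), array([-0.058, -0.026, -0.04 ]), 10.75, array([ 0.5423, -0.2465,  0.0834]))
(array([0.001, 0.002, 0.001]), array([-0.018, -0.024, -0.105]), 10.75, array([ 0.5423, -0.2465,  0.0834]))
```

View pics/zw14.png

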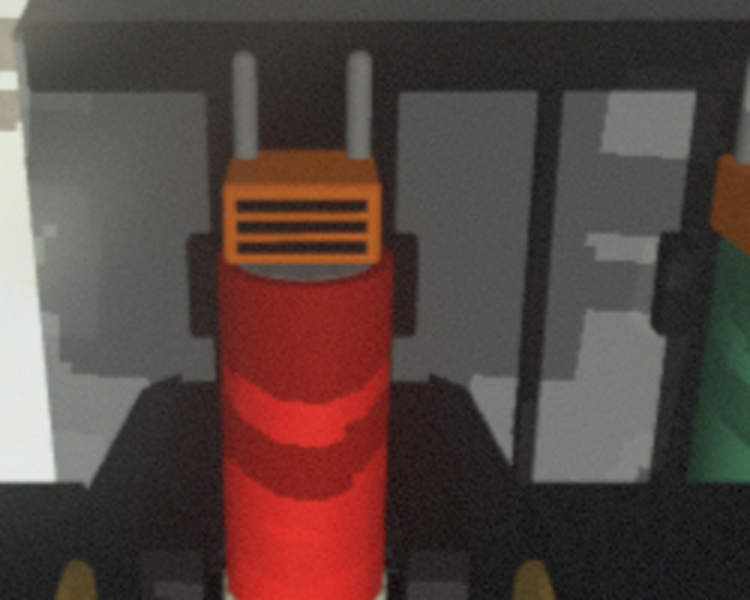

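View pics/zs14.png

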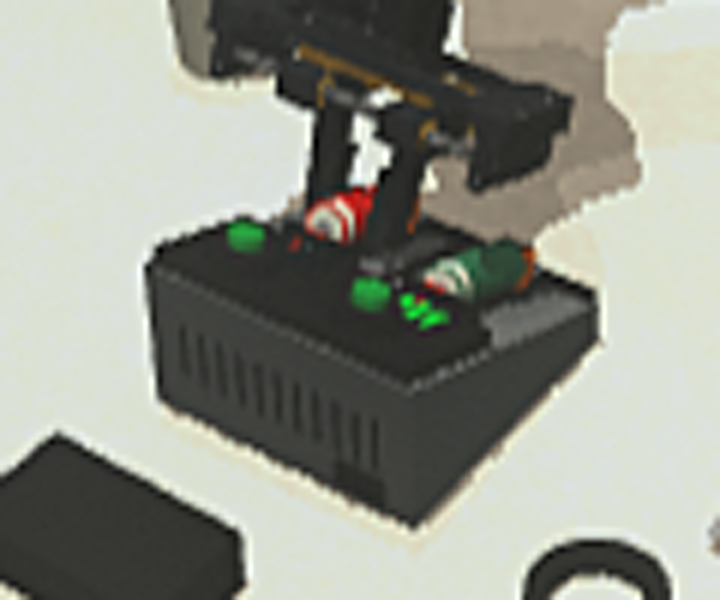

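Level now (θ≈0.1°), with the corner at x −33.7. I'll back off 3 mm from the post, centre it, then lower to the floor watching the force.

play_rows:
  targets:
    - [[0,0,0],[-0.06,-0.02,-0.03],255]
    - [[0,0,0],[0,0,0],255]
    - [[0,0,0],[0.015,0,-0.04],255]
    - [[0,0,0],[0.015,0,-0.04],255]
    - [[0,0,0],[0,0,0],255]

```text
clock: 11.35
tool_pos: [0.5379, -0.2477, 0.0772]
eef_rot: [-0.016, 0.56, 0.025, 0.828]
contact_force: [2.6, 2.2, 8.9]
opening: 0.28
```

```bash
python3 - <<'E'
from pl import *
print(where());print(go(-36,0,0,.3))
E
```

```text
('cell bay', array([-7.2,  0. , 13.5]), 'corner', array([-40.2,   0.1,   0.6]), 'th', np.float64(-0.09), 'F bay', array([5.9, 2.1, 7.2]), 'op', 0.28, 't', 11.35)
(array([-0.002, -0.002,  0.003]), array([0.1  , 0.014, 0.027]), 11.35, array([ 0.5379, -0.2477,  0.0772]))
```

The floor is felt (7 N normal at z≈0.6 mm). I'll slide 5 mm uphill so it ends just short of the contact, easing the pressure, then look.

play_rows:
  targets:
    - [[0,0,0],[0.04,0.01,0.03],255]
    - [[0,0,0],[0.04,0,0.016],255]
    - [[0,0,0],[0.04,0,0.016],255]
    - [[0,0,0],[0,0,0],255]

```text
clock: 11.75
tool_pos: [0.5428, -0.2473, 0.0792]
eef_rot: [-0.016, 0.56, 0.025, 0.828]
contact_force: [4.4, 2.1, 1.5]
opening: 0.284
```

```bash
python3 - <<'E'
from pl import *
print(where());print(go(-35,0,0,.3))
s=snap('wrist','w15')
c=s['color'][130:330,180:430];cv2.imwrite('pics/zw15.png',cv2.resize(c[:,:,::-1],None,fx=3,fy=3,interpolation=cv2.INTER_CUBIC))
E
```

```text
('cell bay', array([-1.9,  0. , 13.6]), 'corner', array([-34.9,   0.1,   0.7]), 'th', np.float64(-0.14), 'F bay', array([ 4.7,  1.8, -0.3]), 'op', 0.284, 't', 11.75)
(array([-0.002, -0.002,  0.003]), array([ 0.002,  0.007, -0.015]), 11.75, array([ 0.5428, -0.2473,  0.0792]))
```

View pics/zw15.png

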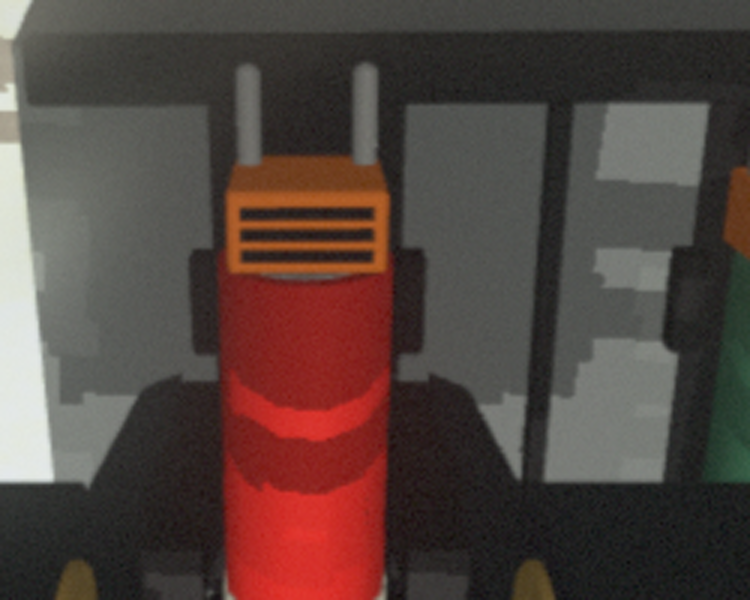

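The cell (305) is about 0.5 mm to the −y side of the slider (308), so I'll nudge it +y and then open.

play_rows:
  targets:
    - [[0,0,0],[0,0.015,0],255]
    - [[0,0,0],[0,0,0],255]
    - [[0,0,0],[0,0,0],140]
    - [[0,0,0],[0,0,0],140]
    - [[0,0,0],[0,0,0],140]
  newtons: 10

```text
clock: 12.3
tool_pos: [0.5414, -0.2475, 0.0786]
eef_rot: [-0.016, 0.561, 0.024, 0.827]
contact_force: [-0.4, -0.4, 1.0]
opening: 0.449
```

```bash
python3 - <<'E'
from pl import *
print(where())
s=snap('wrist','w16');snap('scene','s16')
c=s['color'][130:330,180:430];cv2.imwrite('pics/zw16.png',cv2.resize(c[:,:,::-1],None,fx=3,fy=3,interpolation=cv2.INTER_CUBIC))
c=load('s16')['color'][150:250,200:320];cv2.imwrite('pics/zs16.png',cv2.resize(c[:,:,::-1],None,fx=6,fy=6,interpolation=cv2.INTER_CUBIC))
E
```

```text
('cell bay', array([-3.5, -0.1, 13.6]), 'corner', array([-36.5,   0.1,   0.7]), 'th', np.float64(-0.27), 'F bay', array([-0. , -0.3,  1.1]), 'op', 0.449, 't', 12.3)
```

View pics/zw16.png

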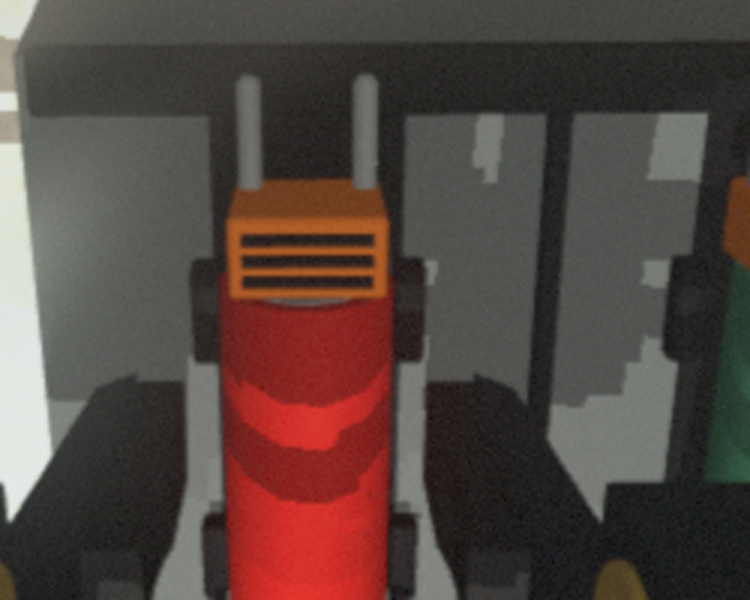

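View pics/zs16.png

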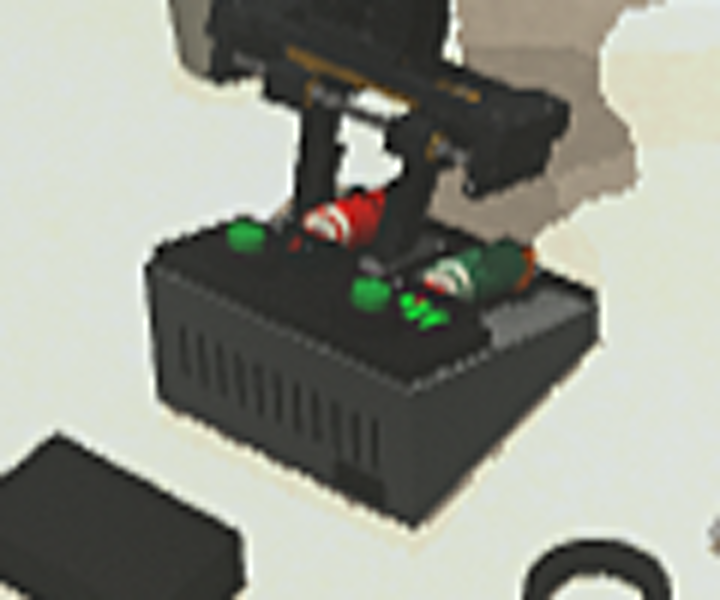

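The cell slid up against the contact and sits between the ribs. I'll lift off square to the deck and verify.

play_rows:
  targets:
    - [[0,0,0],[-0.04,0,0.1],140]
    - [[0,0,0],[-0.08,-0.005,0.2],140]
    - [[0,0,0],[-0.11,-0.01,0.3],140]
    - [[0,0,0],[-0.11,-0.01,0.3],140]
    - [[0,0,0],[-0.15,-0.01,0.4],140]

```text
clock: 12.9
tool_pos: [0.5229, -0.2483, 0.1323]
eef_rot: [-0.016, 0.56, 0.025, 0.828]
contact_force: [-0.7, -0.2, 0.1]
opening: 0.45
```

play_rows:
  targets:
    - [[0,0,0],[0.2,0,0.3],255]
    - [[0,0,0],[0.3,0,0.3],255]
    - [[0,0,0],[0.3,0,0.2],255]
    - [[0,0,0],[0,0,0],255]
    - [[0,0,0],[0,0,0],255]

```text
clock: 13.4
tool_pos: [0.5548, -0.2484, 0.1637]
eef_rot: [-0.016, 0.56, 0.024, 0.828]
contact_force: [-1.0, -0.2, -0.7]
opening: 0.023
```

```bash
python3 - <<'E'
from pl import *
print(where(), r.get_state()['tool_pos'])
s=snap('wrist','w17');snap('scene','s17');snap('top','t17')
cv2.imwrite('pics/zw17.png',cv2.resize(s['color'][60:320,180:460,::-1],None,fx=2.2,fy=2.2,interpolation=cv2.INTER_CUBIC))
c=load('s17')['color'][150:250,200:320];cv2.imwrite('pics/zs17.png',cv2.resize(c[:,:,::-1],None,fx=6,fy=6,interpolation=cv2.INTER_CUBIC))
for nm,p in dict(minustop=(-33,0,26),plustop=(30.5,0,26),slide=(-33,0,22),oc_plus=(30.5,76,26),oc_minus=(-33,76,26),start=(100,0,33)).items(): print(nm,proj(s,O+B@(np.array(p)/1000)).round(1))
E
```

```text
('cell bay', array([40.7, -1.7, 87.4]), 'corner', array([ 7.7, -1.7, 74.5]), 'th', np.float64(-0.12), 'F bay', array([-1.2, -0.1, -0.3]), 'op', 0.023, 't', 13.4) [ 0.55475326 -0.24836559  0.16367297]
minustop [285.1 112.8]
plustop [285.1 216.5]
slide [285.  112.5]
oc_plus [404.4 216.2]
oc_minus [416.9 112.3]
start [285.2 315.9]
```

View pics/zw17.png

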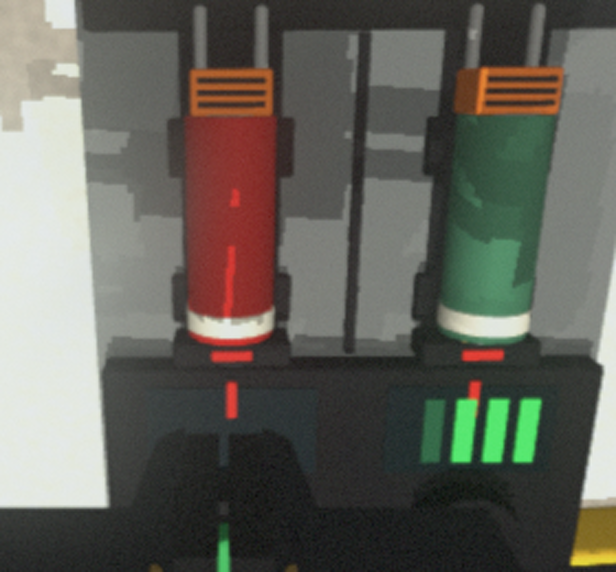

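View pics/zs17.png

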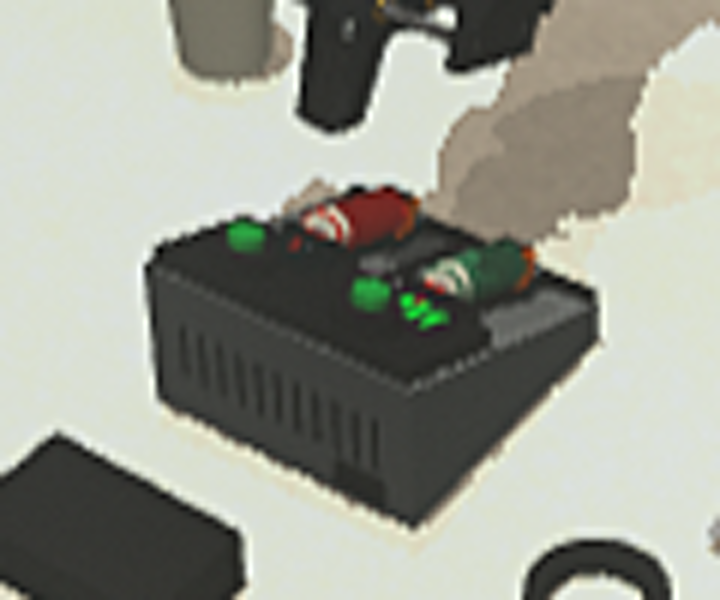

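The red cell lies level with its green neighbour: bands at rows 323 and 325, slider edges at 115 and 113, against the contact. So it's seated. Now the button, with the fingers shut.

```bash
cat >> pl.py <<'E'
def btn(h): return delta(O+B@np.array([.1,0,.033+h/1000+.025]),YAW,TL)
def tip():
    st=r.get_state();M=R.from_quat(st['eef_rot']).as_matrix();return (B.T@(st['tool_pos']+M[:,0]*.025-O)*1000).round(1),(B.T@st['contact_force']).round(1),st['clock']
E
python3 - <<'E'
from pl import *
print(tip(),btn(20),btn(3))
E
```

```text
(array([39.7, -1.8, 76.6]), array([ 0.6, -0.7,  1. ]), 13.55) (array([-0.001, -0.004,  0.003]), array([1.61 , 0.144, 0.017]), 13.55, array([ 0.5541, -0.2485,  0.1628])) (array([-0.001, -0.004,  0.003]), array([ 1.769,  0.154, -0.377]), 13.55, array([ 0.5541, -0.2485,  0.1628]))
```

play_rows:
  targets:
    - [[0,0,0],[0.4,0.04,0],255]
    - [[0,0,0],[0.4,0.04,0],255]
    - [[0,0,0],[0.4,0.03,0],255]
    - [[0,0,0],[0.4,0.03,0],255]
    - [[0,0,0],[0,0,0],255]

```text
clock: 14.05
tool_pos: [0.6206, -0.242, 0.1632]
eef_rot: [-0.015, 0.559, 0.025, 0.829]
contact_force: [-0.1, 0.6, 0.5]
opening: 0.007
```

```bash
python3 - <<'E'
from pl import *
print(tip(),btn(5),r.get_state()['q'].round(2))
s=snap('scene','s18');snap('wrist','w18')
c=s['color'][130:250,190:330];cv2.imwrite('pics/zs18.png',cv2.resize(c[:,:,::-1],None,fx=5,fy=5,interpolation=cv2.INTER_CUBIC))
E
```

```text
(array([101.9,   0.6,  51.9]), array([0.1, 0.6, 0.5]), 14.05) (array([-0.003, -0.001,  0.002]), array([ 0.088, -0.008, -0.341]), 14.05, array([ 0.6206, -0.242 ,  0.1632])) [ 0.8   0.89 -0.77  1.83  1.18  0.45  0.94]
```

View pics/zs18.png

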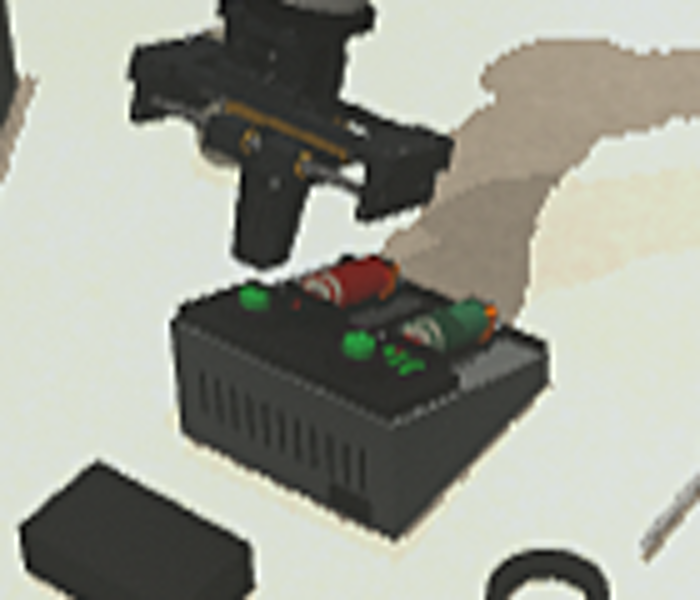

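View pics/w18.png

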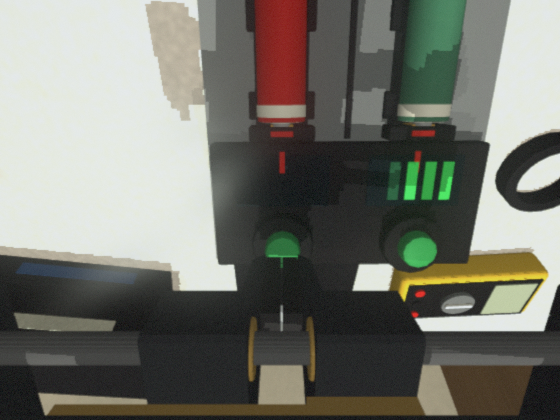

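The fingers are right above our button (282,245). I'll descend and press square to the deck.

play_rows:
  targets:
    - [[0,0,0],[0.04,0,-0.17],255]
    - [[0,0,0],[0.05,0,-0.17],255]
    - [[0,0,0],[0.04,0,-0.09],255]
    - [[0,0,0],[0.02,0,-0.05],255]
    - [[0,0,0],[0,0,0],255]

```text
clock: 14.65
tool_pos: [0.6246, -0.2429, 0.1436]
eef_rot: [-0.016, 0.56, 0.024, 0.828]
contact_force: [-1.4, 0.2, 1.1]
opening: 0.005
```

```bash
python3 - <<'E'
from pl import *
print(tip(),btn(-4.5))
E
```

```text
(array([98.1, -0.6, 32.3]), array([-0.9,  0.3,  1.5]), 14.65) (array([-0.001, -0.004,  0.003]), array([ 0.076,  0.019, -0.072]), 14.65, array([ 0.6246, -0.2429,  0.1436]))
```

play_rows:
  targets:
    - [[0,0,0],[0.04,0.01,-0.06],255]
    - [[0,0,0],[0.03,0,-0.06],255]
    - [[0,0,0],[0,0,0],255]

```text
clock: 14.95
tool_pos: [0.627, -0.2426, 0.141]
eef_rot: [-0.017, 0.56, 0.024, 0.828]
contact_force: [-13.1, 0.3, 16.8]
opening: 0.007
```

```bash
python3 - <<'E'
from pl import *
print(tip())
E
```

```text
(array([99.4, -0.5, 29. ]), array([-5.8,  1.1, 20.5]), 14.95)
```

20 N means the button is at its stop. I'll look at it, then retreat.

```bash
python3 - <<'E'
from pl import *
s=snap('scene','s19')
a=s['color'][165:215,215:285,::-1];b=load('s17')['color'][165:215,215:285,::-1]
cv2.imwrite('pics/zs19.png',cv2.resize(np.vstack([a,b]),None,fx=6,fy=6,interpolation=cv2.INTER_CUBIC)); print(tip())
E
```

```text
(array([99.3, -0.5, 29. ]), array([-5.9,  0.2, 21. ]), 15.0)
```

View pics/zs19.png

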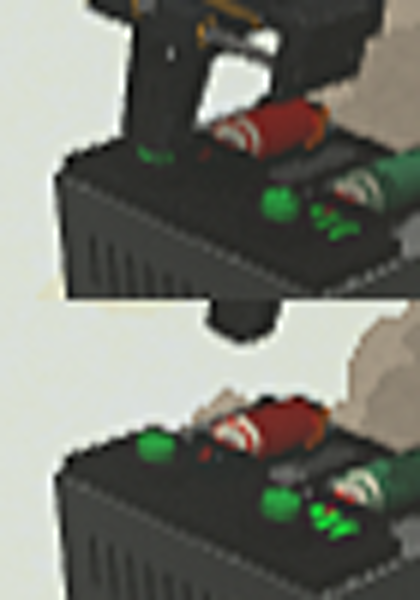

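The button is down under the fingers, so I'll retreat square to the deck and check.

play_rows:
  targets:
    - [[0,0,0],[-0.06,0,0.15],255]
    - [[0,0,0],[-0.12,0,0.3],255]
    - [[0,0,0],[-0.2,0,0.5],255]
    - [[0,0,0],[-0.4,0,0.8],255]
    - [[0,0,0],[-0.5,0,0.8],255]

```text
clock: 15.5
tool_pos: [0.5774, -0.2415, 0.2431]
eef_rot: [-0.016, 0.559, 0.025, 0.829]
contact_force: [0.2, -0.7, 0.2]
opening: 0.005
```

play_rows:
  targets:
    - [[0,0,0],[0,0,0],255]
    - [[0,0,0],[0,0,0],255]
    - [[0,0,0],[0,0,0],255]

```text
clock: 15.8
tool_pos: [0.5771, -0.2424, 0.2409]
eef_rot: [-0.016, 0.56, 0.025, 0.828]
contact_force: [0.0, 0.4, -0.6]
opening: 0.005
```

```bash
python3 - <<'E'
from pl import *
s=snap('wrist','w20');t=snap('scene','s20');print(tip())
for n in ('scene0','s20'):
    s2=load(n);print(n,[(A,c) for A,c,b,_ in comps(masks(s2)['green'],8) if 230<c[0]<290])
cv2.imwrite('pics/z20.png',np.hstack([s['color'][:,:,::-1][40:340,160:480],cv2.resize(t['color'][165:240,215:305,::-1],None,fx=4,fy=4,interpolation=cv2.INTER_CUBIC)]))
E
```

```text
(array([ 90.5,   3.2, 139.8]), array([-0.1, -0.4, -0.5]), 15.9)
scene0 [(np.int32(25), array([240.24, 188.8 ])), (np.int32(27), array([261.33, 198.26])), (np.int32(25), array([270.04, 201.68]))]
s20 [(np.int32(25), array([240.24, 188.8 ])), (np.int32(28), array([261.36, 198.36])), (np.int32(25), array([270.04, 201.68]))]
```

View pics/z20.png

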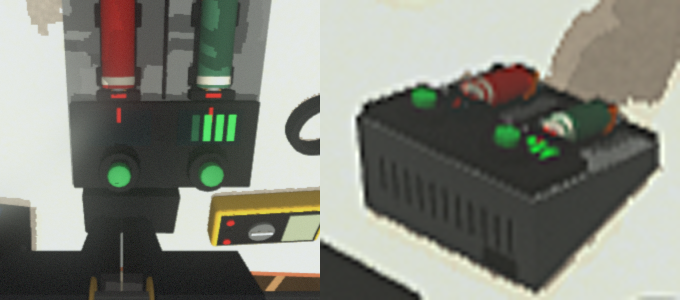

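The button is back up at the same pixel as at the start, the cell is still in line with the green one, and the robot is clear. I'll hand in the job.

```bash
python3 -c "
from h import r
print(r.finish_job())"
```

```text
the job is handed in; nothing more can be done
None
```

The red cell is in the empty bay, plus end at the brass contact and slider held back. I pressed that bay's green button and handed the job in at about 16 s of the 48 s allowed; no verdict is reported back.

**What I did:**
- I gripped the cell in the tray and pitched it 15° minus end down.
- I pushed the slider back about 21 mm (about 6 N), levelled the cell, lowered it until I felt the floor, and let go.
- I then pressed the button with the fingers shut, reaching 20 N (about 4 N takes it fully down), and backed off.

**Last checks:**
- **Seating:** after release, the cell's white band and slider edge lined up within about 1 pixel with the charging cell next to it. It still looked in place after the press.
- **Button:** the camera showed it down under the fingers, then back at its starting pixel position after I backed off.
- **Contact:** the robot was clear, with about 0.5 N residual force.

**Disagreements and limits:**
- The charger's front edge appeared about 4 mm from where my bay estimate put it, equivalent to a height error of about 1.5 mm. I used touch for the final lowering and the press, and contact came within about 1 mm of the estimate.
- The fingertips measured only about 4 mm of button travel, so I relied on the force to judge it fully down.
- The bay's display did not light up after the press.
- I did not triangulate the seated cell's position separately.

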